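# Move the coupling to the other folding hook and fold the emptied one flat

## Task

The fan shaft coupling hangs on a folding hook that juts out over the turntable tray, where the next fan has to stand. Fold the other hook down off the pegboard until it stops, carry the coupling straight across and thread it onto that peg so that it hangs there by its bore, then fold the emptied hook up flat against the board and leave it so. Do not set the coupling down or drop it on the way, and leave the pliers, the capacitor and the green box undisturbed.

Things in the scene. Friction and masses are not known exactly. Their poses are not given: they have to be found in the camera images.
- pegboard: Grey perforated steel pegboard (460 wide, 335 high) on a whitewashed wall pier 500 wide, 375 high, 50 thick, standing upright to the robot's left. Origin: on the board's front face, mid-width, at bench level. x points into the board, so the free side is -x; y along it, z up. Mid-width, 196 mm up, a plain wire peg 6 mm thick stands 56 mm out and carries the pliers. A wooden ledge along the top, underside 361 mm up, overhangs the board's face by 25 mm.
- hook_from_hinge (a point): Hinge point of the hook that now carries the coupling: on the axis of its cross pin, 22 mm off the pegboard's face, 165 mm above the bench. Axes as the pegboard's: x into the board, y along it (the hinge pin lies along y), z up. Its steel plate is flat on the board, 36 mm wide, from 25 mm above to 37 mm below the hinge; its clevis, 20 mm wide, stands 29 mm off the board.
- hook_from_peg (a point): Point on the centre line of that hook's red bar, 45 mm from the hinge; it moves with the bar. z along the bar towards the knob, y along the hinge pin, x to the side that faces up when the hook is open. The bar is round, 9 mm thick; its end knob is a 16 mm ball centred 88 mm from the hinge (far end 96 mm). The knob is the finger grip; folded flat it leaves 14 mm to the board.
- hook_from_arm (a joint): Angle of that hook's bar, rad: 0 folded up flat (bar upright along the board), 1.571 open (bar level, straight out from the board, resting on its stop). It starts open. Friction hinge, about 0.04 N m, no spring: it stays where it is left. The knob of either hook, pinched lightly (8 N), turns between the fingertips as the bar swings; squeezed hard it slips out.
- hook_to_hinge (a point): Hinge point of the empty folded hook, the one to move the coupling to (about 170 to 190 mm along the board from the other, on either side): on the axis of its cross pin, 22 mm off the pegboard's face, 165 mm above the bench. Axes as the pegboard's: x into the board, y along it (the hinge pin lies along y), z up. Its steel plate is flat on the board, 36 mm wide, from 25 mm above to 37 mm below the hinge; its clevis, 20 mm wide, stands 29 mm off the board.
- hook_to_peg (a point): Point on the centre line of the empty hook's red bar, 45 mm from the hinge; it moves with the bar. z along the bar towards the knob, y along the hinge pin, x to the side that faces up when the hook is open. The bar is round, 9 mm thick; its end knob is a 16 mm ball centred 88 mm from the hinge (far end 96 mm). The knob is the finger grip; folded flat it leaves 14 mm to the board.
- hook_to_arm (a joint): Angle of the empty hook's bar, same meaning and friction: starts at 0 to 0.35, to be opened to its stop at 1.571.
- coupling_center (a point): Centre of the loose aluminium fan shaft coupling: a tube 40 mm outside, 36 mm long, bore 24 mm right through, 65 to 110 g. x along its bore. At the start it hangs on the open bar by the top of its bore, its centre 7.5 mm below the bar's centre line, 36 to 56 mm from the hinge.
- pliers_head (a point): Pivot of the chrome needle-nose pliers that straddle the plain peg loosely, 10 mm thick, 20 to 34 mm off the board, nose up: head 21 wide, nose tip 65 mm above this point, handles down to 96 mm below it and 49 mm apart over all at the foot. z up. Bystander: leave it.
- turntable: Small turntable: origin under its centre at bench level; round grey tray 150 mm across, top 20 mm up, rim 26 mm, turns freely. It stands below the hook that carries the coupling. Not part of the work.
- capacitor_center (a point): Centre of the blue plastic capacitor standing loose on the tray: 40 mm across, 85 mm high, terminals to 99 mm, so its top is about 119 mm above the bench. z up. Bystander: leave it.
- box_center (a point): Centre of the closed green box on the bench below the empty hook: 76 x 106 mm (its x and y), 62 mm high; the centre is 30 mm up. Bystander: leave it.
Mind the look-alikes: they are no part of the job. Of the things like the part that bears coupling_center, leave any that is brown; of the rest the smaller one is meant.

How it is judged:
On the way, in this order (a step that is already met when the one before it is completed fails the run):
1. the folded hook has been unfolded down to its stop (value of joint hook_to_arm above 1.5 rad), for 0.2 s.
2. the coupling hangs by its bore on the unfolded hook, let go (z of coupling_center in the frame of hook_to_peg between -0.026 and 0.026 m and y of coupling_center in the frame of hook_to_peg between -0.009 and 0.009 m and x of coupling_center in the frame of hook_to_peg between -0.011 and 0 m and value of joint hook_to_arm above 1.5 rad and contact force between the fingers and coupling below 0.1 N), for 0.2 s.
3. the emptied hook has been folded flat against the board (value of joint hook_from_arm below 0.15 rad), for 0.2 s.
At the end, for the whole second after the job is handed in: Coupling threaded on the opened hook's bar, hanging free and still, its centre within 26 mm of the bar's 45 mm point along the bar and 9 mm sideways, 0 to 11 mm below it; that bar at its stop (over 1.5 rad); the emptied hook folded flat (under 0.15 rad) (z of coupling_center in the frame of hook_to_peg between -0.026 and 0.026 m and y of coupling_center in the frame of hook_to_peg between -0.009 and 0.009 m and x of coupling_center in the frame of hook_to_peg between -0.011 and 0 m and linear speed of coupling below 0.03 m/s and value of joint hook_to_arm above 1.5 rad and value of joint hook_from_arm below 0.15 rad); the robot touches nothing.
It fails at once if the coupling is set down or dropped below the hooks (height (world z) of coupling_center below 0.1 m).
It fails at once if the pliers are knocked on their peg or off it (distance of pliers_head from where it was at the start of the episode above 0.025 m or angle between pliers_head's own z axis and vertical above 0.6 rad).
It fails at once if the capacitor is shifted or tipped (distance of capacitor_center from where it was at the start of the episode above 0.02 m or angle between capacitor_center's own z axis and vertical above 0.3 rad).
It fails at once if the green box is shifted (distance of box_center from where it was at the start of the episode above 0.02 m).
It also fails if it takes over 64 s, if anything falls off the work surface, if the arm or the gripper's body presses on something with over 40 N, if the wrist force passes 120 N, or if a joint passes its speed limit or range.

## Robot

A 7-joint arm with a two-finger parallel gripper is mounted at the origin on the work surface. World frame = base frame: x ahead of the robot, y to its left, z up, the work surface at z = 0. Lengths are in m, angles in rad, forces in N, time in s.
With the tool pointing down it reaches from about 0.4 to 0.85 m from the base axis. Payload 10.4 kg.
Tool frame: the origin (TCP) lies at the very end of the fingers, on their centre line; the grasp point (between the pads) lies 19 mm behind it; z points along the fingers, y is the direction in which the jaws open and shut (so a half turn about z gives the same grasp; the last joint's range is limited). The gripper opens to 85 mm and grips with 20 to 120 N. Pads are 22 mm wide; open, the fingers measure 114 mm over their backs; the gripper's body (76 mm by 85 mm) begins 54 mm behind the grasp point. The pads swing forward as they close: fully open they stand 13 mm farther back than shut.
Start: joints at [-1.315, 0.332, -0.065, 1.46, 0.022, 1.35, -0.088], TCP at [0.172, 0.601, 0.203] pointing down, gripper open.
Joint ranges: [-2.6, 2.6], [-0.5, 2.12], [-1.47, 1.34], [0.16, 2.42], [-1.27, 4.41], [0.06, 2.06], [-2.6, 2.6]. Speed limits (rad/s): [2.22, 2.22, 2.79, 2.79, 3.14, 3.14, 3.14].

## Interface

Orientations are given as a unit quaternion [x, y, z, w].
In Python, from workcell import get_obs, camera, camera_info, hand_in gives the robot as it stands.
- The arm moves only by the tool move_arm, never from a script. Its argument "moves" is a list of rows, each a list of 3 entries, a list of its own where there are three numbers: the shift along the tool's x, y, z in units of 25 mm (1.0 is 25 mm), then the turn, a rotation vector about the tool's x, y, z in degrees, then the opening, from 0 (shut) to 1 (fully open). A call has 1 to 5 rows; each row shifts and turns the commanded pose from where the row before left it, along the tool's axes as they then stand; what a row does not reach is not made up. A row lasts 1/8 s, in which the tool goes at most 62.5 mm and 10.7 degrees, less where a joint would pass 70% of its speed; a pose out of reach is approached as far as the arm can. A call is refused whole if a number of a shift passes 1 or a number of a turn 10.7, either way. A call with a gripper value outside its range is refused whole. The fingers move at their own pace and stop on an object; "squeeze" is the grip in N (left out, the last holds). Time passes only in rows, so rows that do not move let the fingers close. It gives the time, the measured TCP pose, the force and the opening at its end, in the units of the state.
- get_obs(): the state, without advancing time (a new reading comes with each control period).
- camera(name): name is "scene" or "side" or "wrist"; returns the picture (480x640x3 uint8, red, green, blue); there is no depth.
- camera_info(name): a dict with "fx", "fy", "cx", "cy" (pixels), "origin" and "rotation" of the camera in the world. Camera axes: x right, y down, z forward; pixel columns grow to the right and rows downward; lengths in m; the calibration is good to about 2 mm. A picture is of the moment at which its call begins: read the wrist's pose just before it. camera_info takes no time and is no camera call; for the wrist camera it gives the pose at the moment of the call.
- hand_in(): hands the job in, once; it reports no verdict.
The state is a dict: "clock": time; "joint_pos": joint angles; "joint_velocities": joint speeds; "tau": joint torques, N m; "position": TCP position; "ee_rot": TCP orientation; "ft_force": force on the tool from outside, world axes, zero at the start; "torque": the same for the moment, N m; "grip_width": opening from 0.0 (shut) to 1.0 (fully open).
Only numpy, scipy, OpenCV 4.12 (cv2) and the standard library are available. Lean on these libraries where they do the work, as an engineer would, in place of code of your own. Each camera call takes 0.05 s, during which the arm holds its last target. There are 200 camera calls.

## Working session

There is one attempt and no reset: what is moved stays moved. The work goes in short steps, Python scripts to look and compute and a tool call to move; the robot and the scene stay as the last step left them, time stands still between calls to the robot, and variables do not carry over. Pictures are saved under pics/ and viewed, about 8 in all and at most 12, crops included, and the job is handed in when it is done.

Besides the shell and the picture viewer there is one more tool, called in YAML: its name, and indented under it one key for each argument. move_arm: Moves the arm, as the interface text tells. Its arguments: {"type":"object","properties":{"moves":{"type":"array","items":{"type":"array"}},"squeeze":{"type":"number"}},"required":["moves"]}

```bash
mkdir -p pics; cat > h.py <<'E'
import numpy as np, cv2, json
from workcell import get_obs, camera, camera_info, hand_in
from scipy.spatial.transform import Rotation as R
def snap(name,fn):
    ci=camera_info(name); im=camera(name); cv2.imwrite('pics/'+fn+'.png',im[:,:,::-1])
    json.dump({k:np.asarray(v).tolist() for k,v in ci.items()},open('pics/'+fn+'.json','w')); return im,ci
def load(fn): return cv2.imread('pics/'+fn+'.png')[:,:,::-1], json.load(open('pics/'+fn+'.json'))
def ray(ci,u,v):
    d=np.array(ci['rotation'])@[(u-ci['cx'])/ci['fx'],(v-ci['cy'])/ci['fy'],1]; return np.array(ci['origin']),d/np.linalg.norm(d)
def plane(ci,u,v,n,c):
    o,d=ray(ci,u,v); n=np.array(n); return o+d*(c-n@o)/(n@d)
def tri(a,ua,b,ub):
    o1,d1=ray(a,*ua);o2,d2=ray(b,*ub); A=np.stack([d1,-d2],1); s=np.linalg.lstsq(A,o2-o1,rcond=None)[0]
    p,q=o1+d1*s[0],o2+d2*s[1]; return (p+q)/2,np.linalg.norm(p-q)
def proj(ci,p):
    c=np.array(ci['rotation']).T@(np.array(p)-ci['origin']); return ci['fx']*c[0]/c[2]+ci['cx'],ci['fy']*c[1]/c[2]+ci['cy']
E
python3 - <<'E'
from h import *
o=get_obs(); print({k:np.round(v,3).tolist() for k,v in o.items()})
for n in('scene','side','wrist'):
    im,ci=snap(n,n+'0'); print(n,{k:np.round(v,3).tolist() for k,v in ci.items()})
E
```

```text
{'clock': 0.0, 'joint_pos': [-1.315, 0.333, -0.065, 1.461, 0.022, 1.35, -0.089], 'joint_velocities': [0.002, 0.001, -0.001, -0.0, -0.0, -0.0, -0.002], 'tau': [0.0, -62.544, 0.049, -39.16, 0.016, 0.01, -0.0], 'position': [0.172, 0.6, 0.203], 'ee_rot': [0.139, 0.99, -0.001, -0.0], 'ft_force': [-0.283, -0.327, 0.19], 'torque': [0.006, 0.027, -0.036], 'grip_width': 1.003}
scene {'fx': 533.687, 'fy': 533.687, 'cx': 314.109, 'cy': 244.923, 'origin': [1.043, 0.093, 0.529], 'rotation': [0.728, 0.511, -0.264, -0.374]}
side {'fx': 492.628, 'fy': 492.628, 'cx': 315.02, 'cy': 239.779, 'origin': [0.492, 0.471, 0.8], 'rotation': [-0.063, 0.985, -0.159, 0.011]}
wrist {'fx': 381.53, 'fy': 381.53, 'cx': 320.973, 'cy': 241.179, 'origin': [0.091, 0.624, 0.373], 'rotation': [0.787, 0.594, 0.099, 0.133]}
```

```bash
sed -i "s/np.array(ci\['rotation'\])/R.from_quat(ci['rotation']).as_matrix()/g" h.py; grep -c from_quat h.py
```

```text
2
```

View pics/scene0.png

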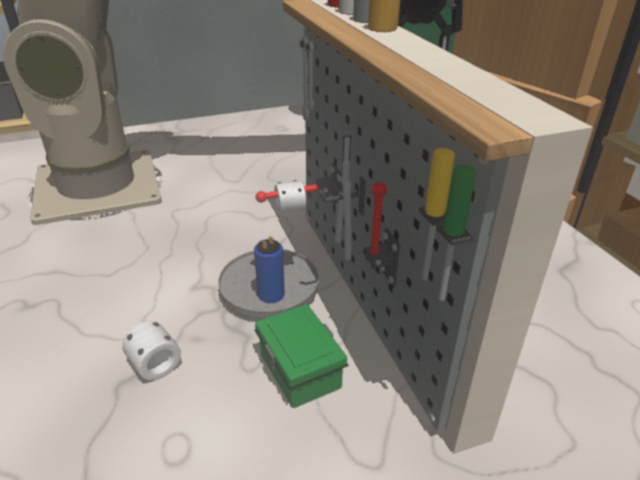

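View pics/side0.png

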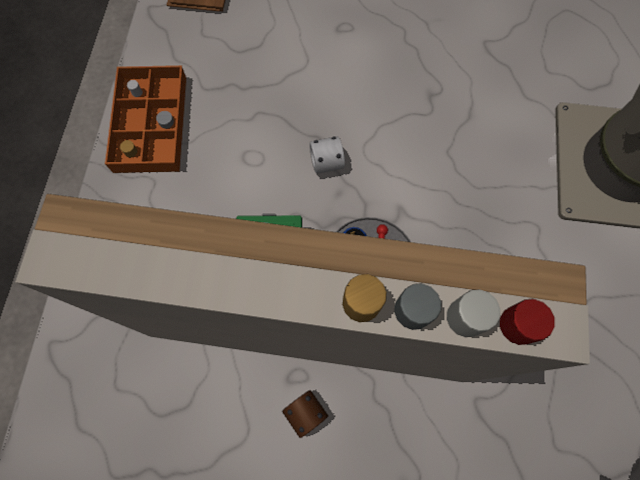

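Scene: base at (95,190), open hook's knob at (262,197) with coupling at (290,195), folded hook knob at (379,188), green box (300,350), capacitor (270,270). Side: the ledge spans (40,215)–(585,285), from-knob at (382,230). The gripper is behind the board.

```bash
python3 - <<'E'
from h import *
S,cs=load('scene0'); D,cd=load('side0')
def red(im):
    h=cv2.cvtColor(im,cv2.COLOR_RGB2HSV); return ((((h[...,0]<8)|(h[...,0]>172))&(h[...,1]>150)&(h[...,2]>70))*255).astype(np.uint8)
for im,n in((S,'scene'),(D,'side')):
    k,l,st,c=cv2.connectedComponentsWithStats(red(im))
    for i in range(1,k):
        if st[i,4]>15: print(n,st[i],c[i].round(1))
# ledge front edge in side view : columns -> first wood pixel from top
h=cv2.cvtColor(D,cv2.COLOR_RGB2HSV); pts=[]
for u in range(60,580,10):
    m=(h[:,u,1]>90)&(h[:,u,0]>5)&(h[:,u,0]<20)&(h[:,u,2]>90)
    v=[i for i in range(190,290) if m[i:i+4].all()]
    if v: pts.append((u,v[0],v[-1]+3))
P=np.array([plane(cd,u,v,[0,0,1],.375) for u,v,_ in pts]); f=cv2.fitLine(P[:,:2].astype(np.float32),cv2.DIST_HUBER,0,.01,.01).ravel(); print('front edge',f,pts[0],pts[-1],P[0],P[-1])
print('ledge ends', [plane(cd,u,v,[0,0,1],.375).round(3) for u,v in((40,232),(50,197),(585,303),(586,265),(20,283),(588,362))])
kn=(262,197); print('knob z=.165', plane(cs,*kn,[0,0,1],.165), 'side',plane(cd,382,230,[0,0,1],.165), tri(cs,kn,cd,(382,230)))
print('bar in', plane(cs,315,188.5,[0,0,1],.165))
print('board foot', plane(cs,437,428,[0,0,1],0))
E
python3 - <<'E'
import cv2
a=cv2.imread('pics/scene0.png')[130:330,230:480]; b=cv2.imread('pics/wrist0.png')
cv2.imwrite('pics/c0.png',cv2.resize(a,(750,600),interpolation=cv2.INTER_CUBIC))
E
```

```text
scene [329   0  10   6  56] [333.8   2.3]
scene [371 183  15  71 525] [377.  214.3]
scene [305 185  12   6  55] [310.8 187.4]
scene [257 192  20   6  75] [265.9 194.4]
side [377 225  11  14 106] [381.7 230.7]
side [ 514  299   40   41 1274] [533.5 319.3]
front edge [ 0.9999235  -0.01236825  0.4397884   0.32276177] (60, 196, 232) (570, 264, 292) [0.75425105 0.318909   0.375     ] [0.28237829 0.32469072 0.375     ]
ledge ends [array([0.762, 0.356, 0.375]), array([0.763, 0.321, 0.375]), array([0.271, 0.359, 0.375]), array([0.268, 0.324, 0.375]), array([0.765, 0.405, 0.375]), array([0.27 , 0.409, 0.375])]
knob z=.165 [0.43478736 0.23743757 0.165     ] side [0.43178348 0.23658821 0.165     ] (array([0.43211655, 0.23715717, 0.16398064]), np.float64(0.0019445474829722482))
bar in [0.43734517 0.31222673 0.165     ]
board foot [0.73507926 0.35390569 0.        ]
```

View pics/c0.png

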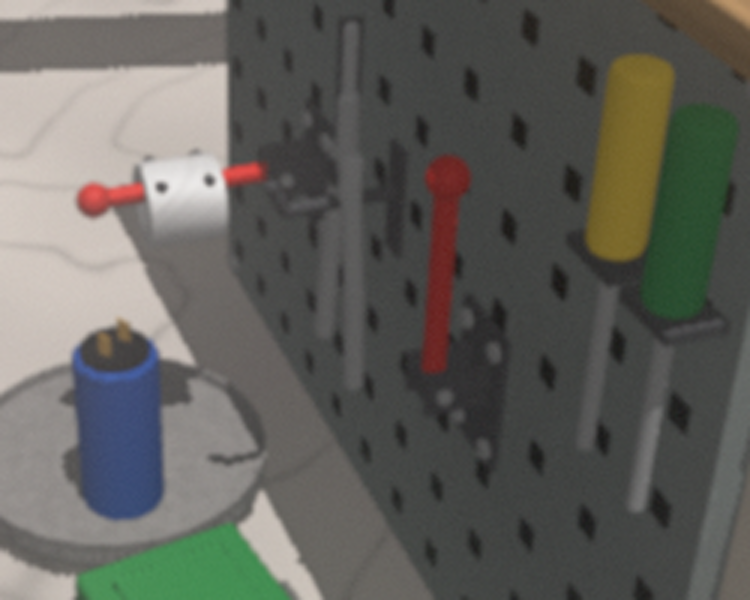

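Crop: to-knob ball at scene (379,189), bar foot at (375,253); coupling spans crop x 140–228 on the from bar, with the pliers between the hooks.

```bash
cat >> h.py <<'E'
def rows(p1,q1,n,p0=None,q0=None):
    """rows from current pose to p1,q1 (rot) in n steps"""
    o=get_obs(); p0=np.array(o['position'] if p0 is None else p0); r0=R.from_quat(o['ee_rot']) if q0 is None else q0
    rv=(r0.inv()*q1).as_rotvec(); out=[]
    for i in range(n):
        r=r0*R.from_rotvec(rv*i/n)
        out.append([np.round(r.inv().apply((np.array(p1)-p0)/n)/.025,2).tolist(),np.round(np.degrees(rv/n),1).tolist()])
    for k in range(0,n,5): print(out[k:k+5])
def ori(tilt,yaw=0):
    """tool y along board axis (world x rotated by yaw), tool z tilted from down toward the board, deg"""
    t=np.radians(tilt); ty=np.array([1,0,0]); tz=np.array([0,np.sin(t),-np.cos(t)])
    return R.from_rotvec([0,0,yaw])*R.from_matrix(np.stack([np.cross(ty,tz),ty,tz],1))
E
python3 - <<'E'
from h import *
from scipy.optimize import least_squares
S,cs=load('scene0')
yaw=-.0124; n=np.array([-np.sin(yaw),np.cos(yaw),0]); e=np.array([np.cos(yaw),np.sin(yaw),0])
face=n@[.4335,.2372,0]+.110; print('face from knob',face,'from ledge',n@[.4398,.3228,0]+.025)
def kp(x,th,r): return e*x+n*(face-.022-r*np.sin(th))+np.array([0,0,.165+r*np.cos(th)])
s=least_squares(lambda v:np.array(proj(cs,kp(v[0],v[1],.088)))-[379,189.3],[.61,.1]); print('to: s,theta',s.x,'px bar12mm',proj(cs,kp(*s.x,12e-3)),proj(cs,kp(*s.x,20e-3)),kp(*s.x,.088),'hinge',kp(*s.x,0))
xf=e@[.4335,.2372,0]; print('from hinge',kp(xf,0,0),'sep',s.x[0]-xf)
# coupling: ends px on the top/axis
for r in(30,36,46,56,66,88): print(r,np.round(proj(cs,kp(xf,np.pi/2,r/1000)),1))
print('pliers x',proj(cs,e*(xf+.09)+n*(face-.027)+np.array([0,0,.196])))
a=ori(0); 
p=[.116,.404,.5]; o=get_obs(); q0=R.from_quat(o['ee_rot'])
rows(p,q0,13); rows([.40,.16,.5],ori(0),16,p,q0)
E
```

```text
face from knob 0.352557026545137 from ledge 0.3532285636995204
to: s,theta [0.60413881 0.0190337 ] px bar12mm (np.float64(375.4872513662909), np.float64(248.1509604697665)) (np.float64(375.83230914545726), np.float64(242.37002256642927)) [0.6081704  0.32136575 0.25298406] hinge [0.60819117 0.32304048 0.165     ]
from hinge [0.43459117 0.32519323 0.165     ] sep 0.17361334072829981
30 [302.6 189.5]
36 [298.4 190.2]
46 [291.4 191.4]
56 [284.4 192.7]
66 [277.3 193.9]
88 [261.6 196.6]
pliers x (np.float64(344.5136576106395), np.float64(198.49912256880074))
[[[-0.0, -0.63, -0.91], [0.0, 0.0, 0.0]], [[-0.0, -0.63, -0.91], [0.0, 0.0, 0.0]], [[-0.0, -0.63, -0.91], [0.0, 0.0, 0.0]], [[-0.0, -0.63, -0.91], [0.0, 0.0, 0.0]], [[-0.0, -0.63, -0.91], [0.0, 0.0, 0.0]]]
[[[-0.0, -0.63, -0.91], [0.0, 0.0, 0.0]], [[-0.0, -0.63, -0.91], [0.0, 0.0, 0.0]], [[-0.0, -0.63, -0.91], [0.0, 0.0, 0.0]], [[-0.0, -0.63, -0.91], [0.0, 0.0, 0.0]], [[-0.0, -0.63, -0.91], [0.0, 0.0, 0.0]]]
[[[-0.0, -0.63, -0.91], [0.0, 0.0, 0.0]], [[-0.0, -0.63, -0.91], [0.0, 0.0, 0.0]], [[-0.0, -0.63, -0.91], [0.0, 0.0, 0.0]]]
[[[-0.85, -0.39, 0.0], [-0.0, 0.0, 4.6]], [[-0.88, -0.32, 0.0], [-0.0, 0.0, 4.6]], [[-0.9, -0.25, 0.0], [-0.0, 0.0, 4.6]], [[-0.92, -0.18, 0.0], [-0.0, 0.0, 4.6]], [[-0.93, -0.1, 0.0], [-0.0, 0.0, 4.6]]]
[[[-0.94, -0.03, 0.0], [-0.0, 0.0, 4.6]], [[-0.93, 0.05, 0.0], [-0.0, 0.0, 4.6]], [[-0.93, 0.13, 0.0], [-0.0, 0.0, 4.6]], [[-0.91, 0.2, 0.0], [-0.0, 0.0, 4.6]], [[-0.9, 0.27, 0.0], [-0.0, 0.0, 4.6]]]
[[[-0.87, 0.34, 0.0], [-0.0, 0.0, 4.6]], [[-0.84, 0.41, 0.0], [-0.0, 0.0, 4.6]], [[-0.8, 0.48, -0.0], [-0.0, 0.0, 4.6]], [[-0.76, 0.54, -0.0], [-0.0, 0.0, 4.6]], [[-0.72, 0.6, -0.0], [-0.0, 0.0, 4.6]]]
[[[-0.67, 0.66, -0.0], [-0.0, 0.0, 4.6]]]
```

move_arm:
  moves:
    - [[0, -0.6, -0.95], [0, 0, 0], 0.5]
    - [[0, -0.6, -0.95], [0, 0, 0], 0.5]
    - [[0, -0.6, -0.95], [0, 0, 0], 0.5]
    - [[0, -0.6, -0.95], [0, 0, 0], 0.5]
    - [[0, -0.6, -0.95], [0, 0, 0], 0.5]

```text
clock: 0.78
position: [0.1512, 0.5281, 0.3227]
ee_rot: [0.139, 0.99, -0.0, -0.0]
ft_force: [-0.5, 0.1, 0.2]
grip_width: 0.501
```

move_arm:
  moves:
    - [[0, -0.6, -0.95], [0, 0, 0], 0.5]
    - [[0, -0.6, -0.95], [0, 0, 0], 0.5]
    - [[0, -0.6, -0.95], [0, 0, 0], 0.5]
    - [[0, -0.6, -0.95], [0, 0, 0], 0.5]
    - [[0, -0.6, -0.95], [0, 0, 0], 0.5]

```text
clock: 1.4
position: [0.1305, 0.456, 0.4415]
ee_rot: [0.139, 0.99, -0.0, -0.0]
ft_force: [0.1, 0.4, 0.2]
grip_width: 0.502
```

move_arm:
  moves:
    - [[0, -0.7, -0.8], [0, 0, 0], 0.5]
    - [[0, -0.7, -0.8], [0, 0, 0], 0.5]
    - [[0, -0.7, -0.8], [0, 0, 0], 0.5]
    - [[0, 0, 0], [0, 0, 0], 0.5]

```text
clock: 1.9
position: [0.1162, 0.406, 0.5024]
ee_rot: [0.139, 0.99, 0.002, 0.0]
ft_force: [-0.0, -1.1, -0.3]
grip_width: 0.497
```

move_arm:
  moves:
    - [[-0.85, -0.4, 0], [0, 0, 4.6], 0.5]
    - [[-0.88, -0.32, 0], [0, 0, 4.6], 0.5]
    - [[-0.9, -0.25, 0], [0, 0, 4.6], 0.5]
    - [[-0.92, -0.18, 0], [0, 0, 4.6], 0.5]
    - [[-0.93, -0.1, 0], [0, 0, 4.6], 0.5]

```text
clock: 2.52
position: [0.2063, 0.3285, 0.5009]
ee_rot: [0.336, 0.942, 0.0, -0.0]
ft_force: [0.3, 0.2, 0.4]
grip_width: 0.499
```

move_arm:
  moves:
    - [[-0.94, 0, 0], [0, 0, 4.6], 0.5]
    - [[-0.93, 0.05, 0], [0, 0, 4.6], 0.5]
    - [[-0.93, 0.13, 0], [0, 0, 4.6], 0.5]
    - [[-0.91, 0.2, 0], [0, 0, 4.6], 0.5]
    - [[-0.9, 0.27, 0], [0, 0, 4.6], 0.5]

```text
clock: 3.15
position: [0.2956, 0.2533, 0.5009]
ee_rot: [0.517, 0.856, 0.0, -0.0]
ft_force: [0.4, 0.9, 0.3]
grip_width: 0.497
```

move_arm:
  moves:
    - [[-0.87, 0.34, 0], [0, 0, 4.6], 0.5]
    - [[-0.84, 0.41, 0], [0, 0, 4.6], 0.5]
    - [[-0.8, 0.48, 0], [0, 0, 4.6], 0.5]
    - [[-0.76, 0.54, 0], [0, 0, 4.6], 0.5]
    - [[-0.72, 0.6, 0], [0, 0, 4.6], 0.5]

```text
clock: 3.78
position: [0.3844, 0.1775, 0.5009]
ee_rot: [0.677, 0.736, 0.0, 0.0]
ft_force: [-0.1, 0.6, 0.4]
grip_width: 0.497
```

```bash
python3 - <<'E'
from h import *
o=get_obs(); print(np.round(o['joint_pos'],2),o['position'],o['ee_rot'])
rows([.60,.12,.40],ori(45,-.0124),12)
E
```

```text
[-0.92 -0.12  0.33  1.33  0.04  1.92 -0.5 ] [0.38441039 0.17750137 0.50088932] [6.77371340e-01 7.35641262e-01 3.64091243e-05 1.01118049e-05]
[[[-0.25, 0.7, 0.34], [-0.2, 3.7, 0.4]], [[-0.27, 0.7, 0.32], [-0.2, 3.7, 0.4]], [[-0.28, 0.7, 0.31], [-0.2, 3.7, 0.4]], [[-0.3, 0.7, 0.29], [-0.2, 3.7, 0.4]], [[-0.31, 0.71, 0.27], [-0.2, 3.7, 0.4]]]
[[[-0.32, 0.71, 0.25], [-0.2, 3.7, 0.4]], [[-0.33, 0.71, 0.23], [-0.2, 3.7, 0.4]], [[-0.34, 0.71, 0.21], [-0.2, 3.7, 0.4]], [[-0.35, 0.71, 0.19], [-0.2, 3.7, 0.4]], [[-0.36, 0.71, 0.17], [-0.2, 3.7, 0.4]]]
[[[-0.36, 0.72, 0.15], [-0.2, 3.7, 0.4]], [[-0.36, 0.72, 0.13], [-0.2, 3.7, 0.4]]]
```

move_arm:
  moves:
    - [[-0.25, 0.7, 0.34], [-0.2, 3.7, 0.4], 0.5]
    - [[-0.27, 0.7, 0.32], [-0.2, 3.7, 0.4], 0.5]
    - [[-0.28, 0.7, 0.31], [-0.2, 3.7, 0.4], 0.5]
    - [[-0.3, 0.7, 0.29], [-0.2, 3.7, 0.4], 0.5]
    - [[-0.31, 0.71, 0.27], [-0.2, 3.7, 0.4], 0.5]

```text
clock: 4.4
position: [0.4744, 0.1539, 0.4587]
ee_rot: [0.68, 0.715, 0.116, -0.113]
ft_force: [-0.9, -0.1, -0.7]
grip_width: 0.502
```

move_arm:
  moves:
    - [[-0.32, 0.71, 0.25], [-0.2, 3.7, 0.4], 0.5]
    - [[-0.33, 0.71, 0.23], [-0.2, 3.7, 0.4], 0.5]
    - [[-0.34, 0.71, 0.21], [-0.2, 3.7, 0.4], 0.5]
    - [[-0.35, 0.71, 0.19], [-0.2, 3.7, 0.4], 0.5]
    - [[-0.36, 0.71, 0.17], [-0.2, 3.7, 0.4], 0.5]

```text
clock: 5.03
position: [0.5646, 0.1301, 0.4173]
ee_rot: [0.666, 0.675, 0.228, -0.223]
ft_force: [-0.0, 1.1, 1.0]
grip_width: 0.505
```

move_arm:
  moves:
    - [[-0.36, 0.72, 0.15], [-0.2, 3.7, 0.4], 0.4]
    - [[-0.36, 0.72, 0.13], [-0.2, 3.7, 0.4], 0.4]
    - [[0, 0, 0], [0, 0, 0], 0.4]

```text
clock: 5.4
position: [0.6006, 0.1197, 0.3985]
ee_rot: [0.657, 0.653, 0.269, -0.265]
ft_force: [0.1, -0.9, 1.1]
grip_width: 0.397
```

```bash
python3 - <<'E'
from h import *
o=get_obs(); print(np.round(o['joint_pos'],2),o['position'],o['ee_rot'],ori(45,-.0124).as_quat())
im,ci=snap('wrist','w1')
for p in([.608,.3214,.253],[.608,.323,.165],[.4346,.237,.165]): print(np.round(proj(ci,p)))
E
```

```text
[-0.43  0.33  0.78  1.38 -0.97  1.76  0.27] [0.6005632  0.11970384 0.39850615] [ 0.65709919  0.65252947  0.26873088 -0.26497105] [ 0.65731925  0.64921861  0.27227055 -0.26891515]
[327. 151.]
[326. 194.]
[179. 257.]
```

View pics/w1.png

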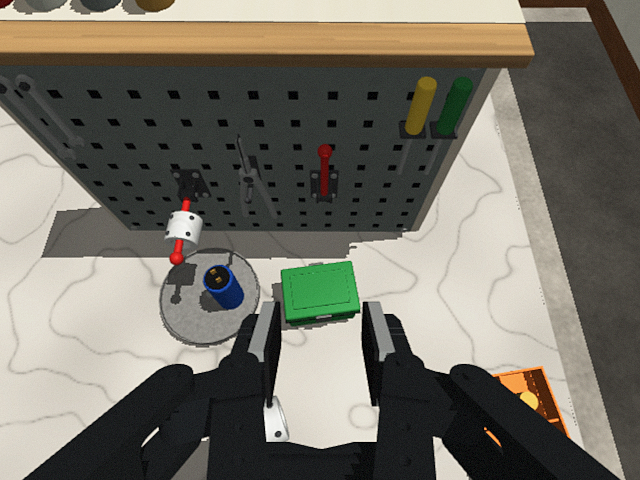

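Wrist view: to-knob at (325,151), from-knob (177,257), coupling (183,225), pliers (250,175); all match prediction to ~2 px.

```bash
python3 - <<'E'
from h import *
W,cw=load('w1'); S,cs=load('scene0')
h=cv2.cvtColor(W,cv2.COLOR_RGB2HSV); m=((((h[...,0]<8)|(h[...,0]>172))&(h[...,1]>150)&(h[...,2]>70))*255).astype(np.uint8)
k,l,st,c=cv2.connectedComponentsWithStats(m)
for i in range(1,k):
    if st[i,4]>15: print(st[i],c[i].round(1))
print('to knob',tri(cw,(325,151),cs,(379,189.3)),'from knob',tri(cw,(177.5,257),cs,(261.3,196.5)))
q=ori(45,-.0124); tz=q.as_matrix()[:,2]; k=np.array([.608,.3214,.253])
pre=k+tz*.009-tz*.06; print(pre); rows(pre,q,9); rows(k+tz*.009,q,5,pre,q)
E
```

```text
[ 0  0 12  6 46] [4.  1.8]
[318 144  14  52 418] [324.1 165.9]
[181 197  10  14 100] [185.6 204. ]
[170 240  14  25 238] [176.9 253.1]
to knob (array([0.6062975 , 0.32221285, 0.2516911 ]), np.float64(0.0003433398902424901)) from knob (array([0.43270109, 0.23707581, 0.16473943]), np.float64(0.00013161399503264345))
[0.60755284 0.28534033 0.28906245]
[[[0.18, 0.03, 0.86], [-0.0, 0.1, 0.0]], [[0.18, 0.03, 0.86], [-0.0, 0.1, 0.0]], [[0.18, 0.03, 0.87], [-0.0, 0.1, 0.0]], [[0.18, 0.03, 0.87], [-0.0, 0.1, 0.0]], [[0.18, 0.03, 0.87], [-0.0, 0.1, 0.0]]]
[[[0.17, 0.02, 0.87], [-0.0, 0.1, 0.0]], [[0.17, 0.02, 0.87], [-0.0, 0.1, 0.0]], [[0.17, 0.02, 0.87], [-0.0, 0.1, 0.0]], [[0.17, 0.02, 0.87], [-0.0, 0.1, 0.0]]]
[[[-0.0, 0.0, 0.48], [0.0, 0.0, 0.0]], [[-0.0, 0.0, 0.48], [0.0, 0.0, 0.0]], [[-0.0, 0.0, 0.48], [0.0, 0.0, 0.0]], [[-0.0, 0.0, 0.48], [0.0, 0.0, 0.0]], [[-0.0, 0.0, 0.48], [0.0, 0.0, 0.0]]]
```

move_arm:
  moves:
    - [[0.18, 0.02, 0.87], [0, 0, 0], 0.4]
    - [[0.18, 0.02, 0.87], [0, 0, 0], 0.4]
    - [[0.18, 0.02, 0.87], [0, 0, 0], 0.4]
    - [[0.18, 0.02, 0.87], [0, 0, 0], 0.4]
    - [[0.18, 0.02, 0.87], [0, 0.5, 0], 0.4]

```text
clock: 6.08
position: [0.6027, 0.2153, 0.3402]
ee_rot: [0.653, 0.654, 0.274, -0.267]
ft_force: [-0.4, 0.1, 0.7]
grip_width: 0.4
```

move_arm:
  moves:
    - [[0.17, 0.02, 0.87], [0, 0, 0], 0.4]
    - [[0.17, 0.02, 0.87], [0, 0, 0], 0.4]
    - [[0.17, 0.02, 0.87], [0, 0, 0], 0.4]
    - [[0.17, 0.02, 0.87], [0, 0, 0], 0.4]
    - [[0, 0, 0], [0, 0, 0], 0.4]

```text
clock: 6.7
position: [0.6043, 0.2896, 0.2885]
ee_rot: [0.653, 0.654, 0.272, -0.269]
ft_force: [-0.1, -0.8, 0.5]
grip_width: 0.397
```

```bash
python3 - <<'E'
from h import *
o=get_obs(); print(np.round(o['joint_pos'],2),o['position'],R.from_quat(o['ee_rot']).as_matrix().round(3))
im,ci=snap('wrist','w2')
h=cv2.cvtColor(im,cv2.COLOR_RGB2HSV); m=((((h[...,0]<8)|(h[...,0]>172))&(h[...,1]>150)&(h[...,2]>70))*255).astype(np.uint8)
k,l,st,c=cv2.connectedComponentsWithStats(m)
for i in range(1,k):
    if st[i,4]>30: print(st[i],c[i].round(1))
print(proj(ci,[.607,.322,.2525]))
tz=R.from_quat(o['ee_rot']).as_matrix()[:,2]; rows(np.array([.607,.322,.2525])+tz*.009,ori(45,-.0124),5)
E
```

```text
[-0.66  0.34  0.67  1.58 -1.02  1.41  0.24] [0.60431964 0.28962845 0.28845629] [[-0.003  1.     0.004]
 [ 0.708 -0.     0.706]
 [ 0.706  0.005 -0.708]]
[311 247  26  58 908] [323.3 271.3]
[ 97 304  19  29 345] [106.1 318.6]
[ 69 383  27  45 736] [ 83.2 407.4]
(np.float64(325.54353850698607), np.float64(258.5992509857067))
[[[-0.02, 0.01, 0.47], [-0.0, 0.0, 0.1]], [[-0.02, 0.01, 0.47], [-0.0, 0.0, 0.1]], [[-0.02, 0.01, 0.47], [-0.0, 0.0, 0.1]], [[-0.02, 0.01, 0.47], [-0.0, 0.0, 0.1]], [[-0.02, 0.01, 0.47], [-0.0, 0.0, 0.1]]]
```

move_arm:
  moves:
    - [[-0.02, 0, 0.47], [0, 0, 0], 0.4]
    - [[-0.02, 0, 0.47], [0, 0, 0], 0.4]
    - [[-0.02, 0, 0.47], [0, 0, 0], 0.4]
    - [[-0.02, 0, 0.47], [0, 0, 0], 0.4]
    - [[-0.02, 0, 0.47], [0, 0, 0], 0.4]

```text
clock: 7.38
position: [0.6058, 0.3279, 0.2458]
ee_rot: [0.654, 0.653, 0.273, -0.268]
ft_force: [-0.7, 0.4, 0.2]
grip_width: 0.4
```

move_arm:
  moves:
    - [[0, 0, 0], [0, 0, 0], 0.1]
    - [[0, 0, 0], [0, 0, 0], 0.1]
    - [[0, 0, 0], [0, 0, 0], 0.1]
    - [[0, 0, 0], [0, 0, 0], 0.1]
  squeeze: 8

```text
clock: 7.88
position: [0.6061, 0.327, 0.2468]
ee_rot: [0.654, 0.653, 0.273, -0.267]
ft_force: [-0.8, -0.9, 0.0]
grip_width: 0.101
```

```bash
python3 - <<'E'
from h import *
o=get_obs(); print(o['position'],o['grip_width'],o['ft_force'])
im,ci=snap('wrist','w3')
# arc: tool-frame steps for knob radius 88 from th=.02 to 1.571 in n rows
q=R.from_quat(o['ee_rot']); n=15; th=np.linspace(.02,1.6,n+1); out=[]
P=np.stack([0*th,-.088*np.sin(th),.088*np.cos(th)],1)
P=R.from_rotvec([0,0,-.0124]).apply(P)
for i in range(n): out.append(np.round(q.inv().apply(P[i+1]-P[i])/.025,2).tolist())
for k in range(0,n,5): print(out[k:k+5])
E
```

```text
[0.60607814 0.32702445 0.24683197] 0.10071035393233392 [-0.80819008 -0.90966239  0.03821505]
[[-0.28, -0.0, -0.24], [-0.3, -0.0, -0.21], [-0.32, -0.0, -0.18], [-0.34, -0.0, -0.14], [-0.36, -0.0, -0.11]]
[[-0.36, -0.0, -0.07], [-0.37, -0.0, -0.03], [-0.37, -0.0, 0.01], [-0.37, -0.0, 0.05], [-0.36, -0.0, 0.09]]
[[-0.35, -0.0, 0.12], [-0.33, -0.0, 0.16], [-0.32, -0.0, 0.19], [-0.29, -0.0, 0.23], [-0.27, -0.0, 0.26]]
```

View pics/w3.png

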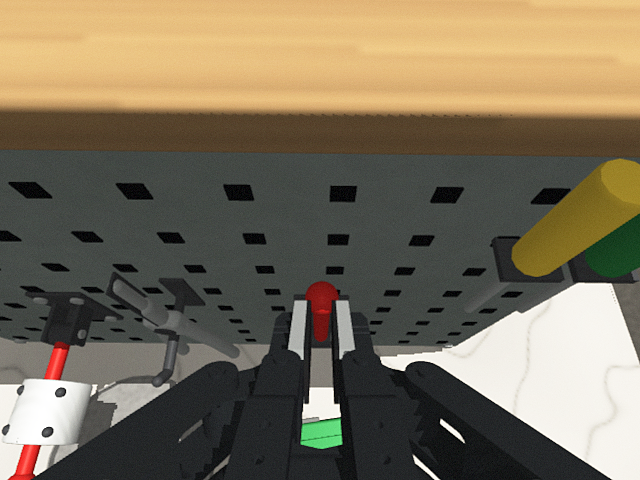

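Knob at (322,296), apparently just past the fingertips; fingers stopped at 8.5 mm, i.e. on the bar or just at the commanded 0.1. Checking knob vs tips.

```bash
python3 - <<'E'
from h import *
W,cw=load('w3'); o=get_obs(); T=o['position']; q=R.from_quat(o['ee_rot'])
for th in (0,.02,.1,.2,.3): print(th,np.round(proj(cw,[.607,.323-.088*np.sin(th),.165+.088*np.cos(th)]),1))
print('tcp',np.round(proj(cw,T),1),'grasp',np.round(proj(cw,T-q.apply([0,0,.019])),1), 'pads at tip',[np.round(proj(cw,T+q.apply([0,s*.00425,0])),1) for s in(-1,1)])
for y in (.31,.322,.325): print(y,plane(cw,322,296,[0,1,0],y))
E
```

```text
0 [323.6 294.1]
0.02 [323.6 297.7]
0.1 [323.7 312.6]
0.2 [323.8 332. ]
0.3 [323.9 351.9]
tcp [321.4 290.2] grasp [321.4 309.3] pads at tip [array([312.8, 290.2]), array([330.1, 290.2])]
0.31 [0.60584312 0.31       0.29089446]
0.322 [0.60622574 0.322      0.25322929]
0.325 [0.6063214 0.325     0.243813 ]
```

```bash
python3 - <<'E'
from h import *
W,cw=load('w3'); o=get_obs(); T=o['position']; q=R.from_quat(o['ee_rot'])
for x in(.011,0,-.011):
  for w in(.00425,.008): print(x,w,[np.round(proj(cw,T+q.apply([x,s*w,0])),1) for s in(-1,1)])
a=W[260:380,260:390]; cv2.imwrite('pics/c3.png',cv2.resize(a,(650,600),interpolation=cv2.INTER_CUBIC)[:,:,::-1])
E
```

```text
0.011 0.00425 [array([312.7, 269.6]), array([330.2, 269.6])]
0.011 0.008 [array([304.9, 269.6]), array([338. , 269.6])]
0 0.00425 [array([312.8, 290.2]), array([330.1, 290.2])]
0 0.008 [array([305.2, 290.2]), array([337.7, 290.2])]
-0.011 0.00425 [array([313. , 309.9]), array([329.9, 309.9])]
-0.011 0.008 [array([305.5, 309.9]), array([337.4, 309.9])]
```

View pics/c3.png

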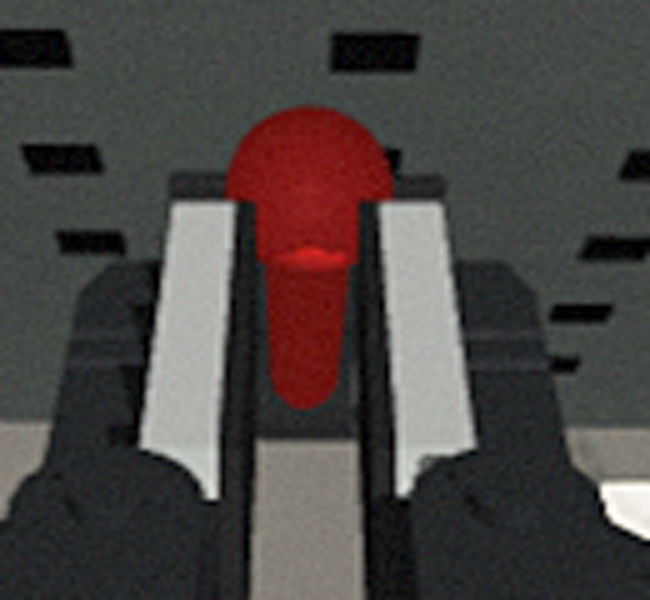

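The knob sits beyond the pad tips (tips at row ~297, knob centre 296), so the pinch was too shallow. Reopen, go 10 mm deeper.

move_arm:
  moves:
    - [[0, 0, 0], [0, 0, 0], 0.4]
    - [[0, 0, 0], [0, 0, 0], 0.4]
    - [[0, 0, 0.2], [0, 0, 0], 0.4]
    - [[0, 0, 0.2], [0, 0, 0], 0.4]
    - [[0, 0, 0], [0, 0, 0], 0.4]

```text
clock: 8.55
position: [0.6055, 0.3349, 0.2388]
ee_rot: [0.653, 0.653, 0.273, -0.268]
ft_force: [-0.7, 0.7, -0.5]
grip_width: 0.401
```

move_arm:
  moves:
    - [[0, 0, 0], [0, 0, 0], 0.1]
    - [[0, 0, 0], [0, 0, 0], 0.1]
    - [[0, 0, 0], [0, 0, 0], 0.1]
    - [[0, 0, 0], [0, 0, 0], 0.1]
  squeeze: 8

```text
clock: 9.05
position: [0.6059, 0.3343, 0.2395]
ee_rot: [0.654, 0.653, 0.273, -0.268]
ft_force: [0.6, -0.5, -0.2]
grip_width: 0.1
```

```bash
python3 - <<'E'
from h import *
o=get_obs(); print(o['position'],o['grip_width'],o['ft_force'])
E
```

```text
[0.60594439 0.33431484 0.23947632] 0.10034648115471459 [ 0.57551519 -0.51797834 -0.22049653]
```

```bash
python3 - <<'E'
from h import *
W,cw=snap('wrist','w4'); S,_=snap('scene','s4')
a=cv2.resize(W[240:390,250:400],(500,500),interpolation=cv2.INTER_CUBIC); b=cv2.resize(S[100:280,290:380+90][:, :],(300*6//5,360)); 
c=np.zeros((500,860,3),np.uint8)[:, :800]; b=cv2.resize(S[110:290,320:428],(300,500),interpolation=cv2.INTER_CUBIC); c[:,:500]=a; c[:,500:]=b
cv2.imwrite('pics/c4.png',c[:,:,::-1])
E
```

```text
(no output)
```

View pics/c4.png

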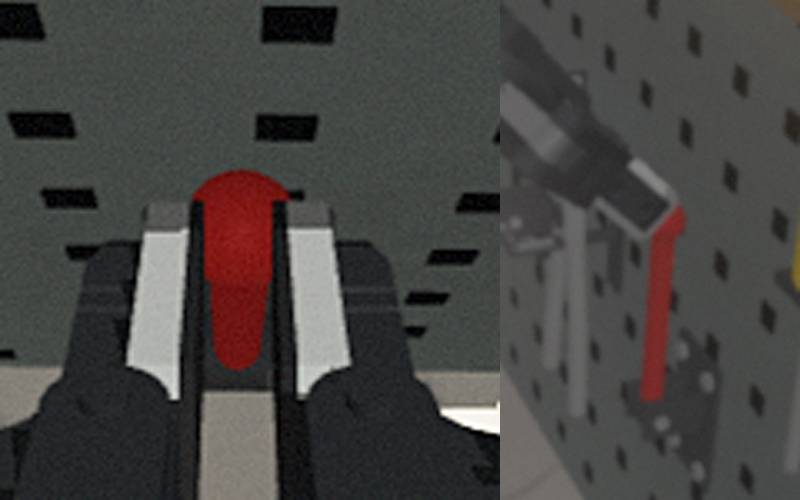

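Pads' tips appear right at the near side of the knob in both views (scene tip corner ≈ (385,180), lower corner ≈ (374,195)), which disagrees with the TCP readout by ~10 mm; check numerically.

```bash
python3 - <<'E'
from h import *
W,cw=load('w4'); S,cs=load('s4'); o=get_obs(); T=o['position']; q=R.from_quat(o['ee_rot'])
for n,c in(('scene',cs),('wrist',cw)):
  for dz in(0,-.01,-.02): print(n,dz,[np.round(proj(c,T+q.apply([x,.004,dz])),1) for x in(.011,0,-.011)])
  print('knob',np.round(proj(c,[.607,.322,.2525]),1))
E
```

```text
scene 0 [array([397.1, 191.5]), array([389.9, 199.2]), array([382.7, 206.8])]
scene -0.01 [array([391.6, 186.7]), array([384.3, 194.5]), array([377.1, 202.2])]
scene -0.02 [array([386. , 181.8]), array([378.7, 189.7]), array([371.4, 197.5])]
knob [379.  189.1]
wrist 0 [array([329.7, 269.7]), array([329.6, 290.2]), array([329.4, 310. ])]
wrist -0.01 [array([330.2, 278.4]), array([330. , 299.8]), array([329.8, 320.4])]
wrist -0.02 [array([330.7, 288. ]), array([330.5, 310.5]), array([330.3, 331.9])]
knob [324.1 307.1]
```

Both views put the real fingertips ~20 mm behind the reported TCP; go another 12 mm deeper on that evidence and check force.

move_arm:
  moves:
    - [[0, 0, 0], [0, 0, 0], 0.4]
    - [[0, 0, 0], [0, 0, 0], 0.4]
    - [[0, 0, 0.25], [0, 0, 0], 0.4]
    - [[0, 0, 0.25], [0, 0, 0], 0.4]
    - [[0, 0, 0], [0, 0, 0], 0.4]

```text
clock: 9.78
position: [0.6054, 0.3439, 0.2298]
ee_rot: [0.653, 0.653, 0.273, -0.268]
ft_force: [-0.7, 0.4, -0.3]
grip_width: 0.401
```

move_arm:
  moves:
    - [[0, 0, 0], [0, 0, 0], 0.1]
    - [[0, 0, 0], [0, 0, 0], 0.1]
    - [[0, 0, 0], [0, 0, 0], 0.1]
    - [[0, 0, 0], [0, 0, 0], 0.1]
  squeeze: 8

```text
clock: 10.28
position: [0.6064, 0.3429, 0.2306]
ee_rot: [0.654, 0.653, 0.273, -0.267]
ft_force: [2.8, -0.5, -0.4]
grip_width: 0.163
```

move_arm:
  moves:
    - [[0, 0, 0], [0, 0, 0], 0.4]
    - [[0, 0.04, 0], [0, 0, 0], 0.4]
    - [[0, 0, 0.2], [0, 0, 0], 0.4]
    - [[0, 0, 0.15], [0, 0, 0], 0.4]
    - [[0, 0, 0], [0, 0, 0], 0.4]

```text
clock: 10.9
position: [0.6067, 0.3499, 0.2239]
ee_rot: [0.653, 0.653, 0.273, -0.268]
ft_force: [-0.6, 0.1, -0.1]
grip_width: 0.398
```

move_arm:
  moves:
    - [[0, 0, 0], [0, 0, 0], 0.1]
    - [[0, 0, 0], [0, 0, 0], 0.1]
    - [[0, 0, 0], [0, 0, 0], 0.1]
    - [[0, 0, 0], [0, 0, 0], 0.1]
  squeeze: 8

```text
clock: 11.4
position: [0.6067, 0.3495, 0.2244]
ee_rot: [0.653, 0.653, 0.273, -0.268]
ft_force: [-5.3, -0.5, 1.4]
grip_width: 0.165
```

move_arm:
  moves:
    - [[-0.28, -0.02, -0.24], [0, 0, 0], 0.1]
    - [[-0.3, 0, -0.21], [0, 0, 0], 0.1]
    - [[-0.32, 0, -0.18], [0, 0, 0], 0.1]
    - [[-0.34, 0, -0.14], [0, 0, 0], 0.1]
    - [[0, 0, 0], [0, 0, 0], 0.1]

```text
clock: 12.02
position: [0.6063, 0.3124, 0.2154]
ee_rot: [0.654, 0.653, 0.273, -0.268]
ft_force: [-4.7, -0.7, 1.6]
grip_width: 0.16
```

```bash
python3 - <<'E'
from h import *
o=get_obs(); print(o['position'],o['grip_width'],o['ft_force'],np.round(o['joint_pos'],2))
S,cs=snap('scene','s5'); h=cv2.cvtColor(S,cv2.COLOR_RGB2HSV); m=((((h[...,0]<8)|(h[...,0]>172))&(h[...,1]>150)&(h[...,2]>50))*255).astype(np.uint8)
k,l,st,c=cv2.connectedComponentsWithStats(m)
for i in range(1,k):
    if st[i,4]>30: print(st[i],c[i].round(1))
for th in(0,.2,.42,.6): print(th,[np.round(proj(cs,[.607,.323-r*np.sin(th),.165+r*np.cos(th)]),1) for r in(.02,.05,.088)])
E
```

```text
[0.60633352 0.31243429 0.21543633] 0.15964000044524063 [-4.666245   -0.68576163  1.6113323 ] [-0.66  0.41  0.64  1.66 -1.08  1.3   0.33]
[329   0  10   6  55] [333.7   2.3]
[257 192  20   7  90] [265.5 194.8]
[354 217  21  38 262] [364.3 235.6]
0 [array([375.7, 241.7]), array([377.5, 219.1]), array([379.9, 188.5])]
0.2 [array([372.4, 242.7]), array([369.1, 221.6]), array([364.5, 192.8])]
0.42 [array([368.9, 244.4]), array([360.1, 226. ]), array([348. , 200.8])]
0.6 [array([366.3, 246.3]), array([353.2, 230.8]), array([335.4, 209.6])]
```

Bar is following (θ≈0.42). Continue the arc.

move_arm:
  moves:
    - [[-0.36, 0, -0.11], [0, 0, 0], 0.1]
    - [[-0.36, 0, -0.07], [0, 0, 0], 0.1]
    - [[-0.37, 0, -0.03], [0, 0, 0], 0.1]
    - [[-0.37, 0, 0.01], [0, 0, 0], 0.1]

```text
clock: 12.58
position: [0.606, 0.2836, 0.1934]
ee_rot: [0.654, 0.653, 0.273, -0.268]
ft_force: [-7.1, -0.7, 2.6]
grip_width: 0.162
```

```bash
python3 - <<'E'
from h import *
o=get_obs(); print(np.round(o['joint_pos'],2))
E
```

```text
[-0.62  0.43  0.64  1.69 -1.1   1.32  0.4 ]
```

move_arm:
  moves:
    - [[-0.37, 0, 0.05], [0, 0, 0], 0.1]
    - [[-0.36, 0, 0.09], [0, 0, 0], 0.1]
    - [[-0.35, 0, 0.12], [0, 0, 0], 0.1]
    - [[-0.33, 0, 0.16], [0, 0, 0], 0.1]

```text
clock: 13.08
position: [0.6059, 0.2654, 0.1606]
ee_rot: [0.654, 0.653, 0.272, -0.268]
ft_force: [-8.9, -3.6, 1.6]
grip_width: 0.166
```

move_arm:
  moves:
    - [[-0.32, 0, 0.19], [0, 0, 0], 0.1]
    - [[-0.29, 0, 0.23], [0, 0, 0], 0.1]
    - [[-0.27, 0, 0.26], [0, 0, 0], 0.1]
    - [[0, 0, 0], [0, 0, 0], 0.1]

```text
clock: 13.58
position: [0.6058, 0.2616, 0.1318]
ee_rot: [0.655, 0.653, 0.271, -0.268]
ft_force: [-8.3, -4.2, -0.2]
grip_width: 0.16
```

```bash
python3 - <<'E'
from h import *
o=get_obs(); print(o['position'],o['grip_width'],o['ft_force'],np.round(o['joint_pos'],2))
S,cs=snap('scene','s6'); h=cv2.cvtColor(S,cv2.COLOR_RGB2HSV); m=((((h[...,0]<8)|(h[...,0]>172))&(h[...,1]>150)&(h[...,2]>50))*255).astype(np.uint8)
k,l,st,c=cv2.connectedComponentsWithStats(m)
for i in range(1,k):
    if st[i,4]>10: print(st[i],c[i].round(1))
for th in(1.2,1.4,1.571): print(th,[np.round(proj(cs,[.607,.323-r*np.sin(th),.165+r*np.cos(th)]),1) for r in(.02,.05,.088)])
E
```

```text
[0.60579087 0.2615793  0.13181896] 0.16031143030338063 [-8.30175576 -4.18189535 -0.17961987] [-0.56  0.51  0.62  1.74 -1.15  1.29  0.53]
[329   0  10   6  54] [333.6   2.3]
[306 185  11   6  52] [311.  187.3]
[257 192  20   7  89] [265.3 194.9]
[297 255  73  17 484] [335.2 262.8]
1.2 [array([359.8, 254.3]), array([336.9, 251.5]), array([306.3, 247.7])]
1.4 [array([358.8, 257.2]), array([334.5, 259. ]), array([302.3, 261.3])]
1.571 [array([358.4, 259.7]), array([333.7, 265.2]), array([301.4, 272.4])]
```

move_arm:
  moves:
    - [[-0.1, 0.06, 0.1], [0, 0, 0], 0.1]
    - [[-0.1, 0, 0.1], [0, 0, 0], 0.1]
    - [[0, 0, 0], [0, 0, 0], 0.1]

```text
clock: 14.0
position: [0.6061, 0.2622, 0.1265]
ee_rot: [0.653, 0.653, 0.272, -0.269]
ft_force: [-17.9, -7.4, 10.3]
grip_width: 0.167
```

```bash
python3 - <<'E'
from h import *
o=get_obs(); print(o['position'],o['grip_width'],o['ft_force'],np.round(o['joint_pos'],2))
S,cs=snap('scene','s7'); h=cv2.cvtColor(S,cv2.COLOR_RGB2HSV); m=((((h[...,0]<8)|(h[...,0]>172))&(h[...,1]>150)&(h[...,2]>50))*255).astype(np.uint8)
k,l,st,c=cv2.connectedComponentsWithStats(m)
for i in range(1,k):
    if st[i,4]>10: print(st[i],c[i].round(1))
E
```

```text
[0.60611362 0.26216023 0.12651584] 0.16676726438732273 [-17.86519609  -7.37411502  10.32301489] [-0.56  0.52  0.62  1.74 -1.16  1.29  0.54]
[329   0  10   6  55] [333.8   2.3]
[306 185  11   6  51] [311.  187.3]
[257 192  20   7  87] [265.3 194.9]
[296 255  74  19 492] [334.5 264.3]
```

At the stop (Fz +10 N, bar matches 1.57 projection). Release and back off.

move_arm:
  moves:
    - [[0, -0.08, 0], [0, 0, 0], 0.4]
    - [[0, 0, 0], [0, 0, 0], 0.45]
    - [[0, 0, -0.8], [0, 0, 0], 0.45]
    - [[0, 0, -0.9], [0, -5, 0], 0.65]
    - [[0, 0, -0.9], [0, -5, 0], 0.65]

```text
clock: 14.68
position: [0.6069, 0.2161, 0.1756]
ee_rot: [0.676, 0.673, 0.215, -0.208]
ft_force: [0.8, 0.4, -0.4]
grip_width: 0.654
```

move_arm:
  moves:
    - [[0, -0.5, -0.9], [0, -5, 0], 0.65]
    - [[0, -0.9, -0.5], [0, 0, 0], 0.65]
    - [[0, -0.9, -0.2], [0, 0, 0], 0.65]
    - [[0, -0.9, 0], [0, 0, 0], 0.65]
    - [[0, 0, 0], [0, 0, 0], 0.65]

```text
clock: 15.3
position: [0.5255, 0.1965, 0.2086]
ee_rot: [0.684, 0.682, 0.187, -0.18]
ft_force: [0.2, -0.0, 0.3]
grip_width: 0.651
```

```bash
python3 - <<'E'
from h import *
o=get_obs(); print(o['position'],o['grip_width'],np.round(o['joint_pos'],2))
W,cw=snap('wrist','w8'); S,cs=snap('scene','s8')
for im in (W,S):
  h=cv2.cvtColor(im,cv2.COLOR_RGB2HSV); m=((((h[...,0]<8)|(h[...,0]>172))&(h[...,1]>150)&(h[...,2]>50))*255).astype(np.uint8)
  k,l,st,c=cv2.connectedComponentsWithStats(m)
  for i in range(1,k):
    if st[i,4]>30: print(st[i],c[i].round(1))
  print()
print(np.round(proj(cw,[.4327,.2371,.1647])),np.round(proj(cw,[.434,.28,.1575])))
E
```

```text
[0.52546302 0.19651738 0.20864704] 0.6505269926332868 [-0.81  0.15  0.78  1.83 -0.67  1.25  0.19]
[171 108  17  31 422] [178.9 123.6]
[ 434  111   27  136 2066] [444.5 183.2]
[157 195  27  50 897] [170.8 222.2]

[329   0  10   6  54] [333.9   2.3]
[305 185  12   6  52] [310.6 187.3]
[257 192  20   6  78] [265.7 194.6]
[295 255  75  23 554] [330.4 265.3]

[172. 230.] [183. 169.]
```

View pics/w8.png

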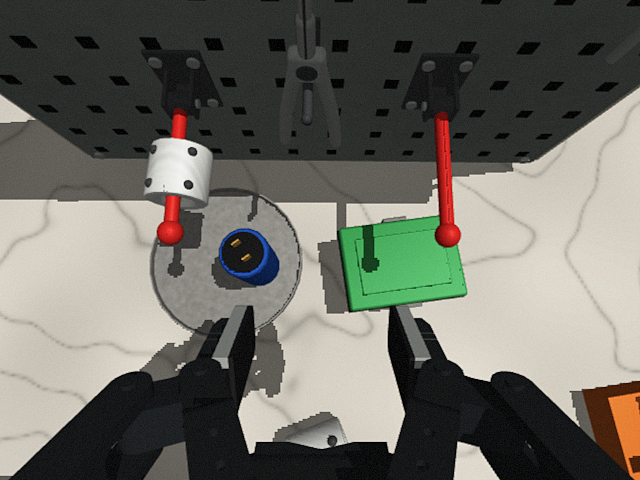

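To-hook open with knob at (448,235), coupling at (180,172) on the from bar, knob (170,231), pliers and capacitor undisturbed.

```bash
python3 - <<'E'
from h import *
W,cw=load('w8'); S,cs=load('s8')
print('to knob',plane(cw,448,235,[0,0,1],.165),plane(cs,302.5,271,[0,0,1],.165),'from',plane(cw,170.5,231,[0,0,1],.165))
# bar directions from bar centre line points
print('to bar base',plane(cw,441.5,120,[0,0,1],.165),'from bar base',plane(cw,179,115,[0,0,1],.165))
# coupling ends on top surface z~.1775
for v in(140,205): print(plane(cw,178 if v==140 else 181,v,[0,0,1],.1725))
print('side midpts at z=.1575', plane(cw,146,175,[0,0,1],.1575),plane(cw,211,177,[0,0,1],.1575))
h=cv2.cvtColor(W,cv2.COLOR_RGB2HSV); m=((h[...,1]<40)&(h[...,2]>120)).astype(np.uint8)
print('row spans',[(v,np.flatnonzero(m[v,140:220])[[0,-1]]+140) for v in(150,160,170,180,190,198)])
q=ori(30,-.0124); t=q.as_matrix()[:,2]; C=np.array([.4335,.274,.1575]); G=C+t*.036; pre=G-t*.07
print(G,pre); rows(pre,q,4); rows(G,q,4,pre,q)
E
```

```text
to knob [0.60514669 0.23344548 0.165     ] [0.60503204 0.23695693 0.165     ] from [0.43183948 0.23644745 0.165     ]
to bar base [0.60608419 0.31152141 0.165     ] from bar base [0.43190203 0.31516361 0.165     ]
[0.43537175 0.29374672 0.1725    ]
[0.44005609 0.25105244 0.1725    ]
side midpts at z=.1575 [0.41002004 0.27613054 0.1575    ] [0.45304583 0.27467315 0.1575    ]
row spans [(150, array([156, 208])), (160, array([149, 211])), (170, array([147, 210])), (180, array([152, 208])), (190, array([144, 206])), (198, array([197, 219]))]
[0.43372319 0.29199862 0.12632309] [0.43328921 0.25700131 0.18694486]
[[[0.41, -0.94, 0.48], [0.0, 0.0, 0.2]], [[0.41, -0.94, 0.48], [0.0, 0.0, 0.2]], [[0.41, -0.94, 0.48], [0.0, 0.0, 0.2]], [[0.41, -0.94, 0.48], [0.0, 0.0, 0.2]]]
[[[-0.0, 0.0, 0.7], [0.0, 0.0, 0.0]], [[-0.0, 0.0, 0.7], [0.0, 0.0, 0.0]], [[-0.0, 0.0, 0.7], [0.0, 0.0, 0.0]], [[-0.0, 0.0, 0.7], [0.0, 0.0, 0.0]]]
```

move_arm:
  moves:
    - [[0.41, -0.94, 0.3], [0, 0, 0], 0.65]
    - [[0.41, -0.94, 0.3], [0, 0, 0], 0.65]
    - [[0.41, -0.94, 0.6], [0, 0, 0], 0.65]
    - [[0.41, -0.98, 0.7], [0, 0, 0], 0.65]
    - [[0, 0, 0], [0, 0, 0], 0.65]

```text
clock: 16.02
position: [0.43, 0.2578, 0.1856]
ee_rot: [0.683, 0.683, 0.185, -0.181]
ft_force: [0.6, -0.3, -1.1]
grip_width: 0.653
```

```bash
python3 - <<'E'
from h import *
o=get_obs(); print(o['position'],o['grip_width'],np.round(o['joint_pos'],2)); q=R.from_quat(o['ee_rot']); T=o['position']
W,cw=snap('wrist','w9')
a=W[150:400,160:480]; cv2.imwrite('pics/c9.png',cv2.resize(a,(768,600),interpolation=cv2.INTER_CUBIC)[:,:,::-1])
print([np.round(proj(cw,p)) for p in([.432,.2371,.165],[.432,.28,.1575],[.432,.28,.1775])])
E
```

```text
[0.429979   0.25781503 0.18556273] 0.6530072100888071 [-0.96 -0.09  0.67  2.05 -0.51  1.05 -0.05]
[array([325., 332.]), array([325., 255.]), array([325., 249.])]
```

View pics/c9.png

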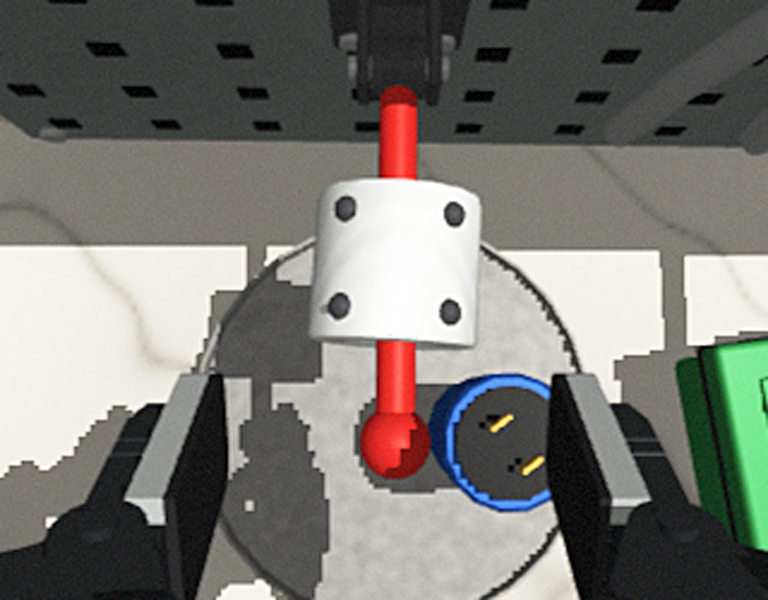

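Coupling centred between the pads (crop centre 395 vs pad mid 388, ~1–2 mm to the right); capacitor top clear below.

move_arm:
  moves:
    - [[0, 0.07, 0.7], [0, 0, 0], 0.65]
    - [[0, 0, 0.7], [0, 0, 0], 0.65]
    - [[0, 0, 0.7], [0, 0, 0], 0.65]
    - [[0, 0, 0.65], [0, 0, 0], 0.65]
    - [[0, 0, 0], [0, 0, 0], 0.65]

```text
clock: 16.7
position: [0.4324, 0.2917, 0.1247]
ee_rot: [0.684, 0.683, 0.184, -0.18]
ft_force: [-0.1, 0.4, 0.3]
grip_width: 0.652
```

move_arm:
  moves:
    - [[0, 0, 0], [0, 0, 0], 0.35]
    - [[0, 0, 0], [0, 0, 0], 0.35]
    - [[0, 0, 0], [0, 0, 0], 0.35]
    - [[0, 0, 0], [0, 0, 0], 0.35]
    - [[0, 0, 0], [0, 0, 0], 0.35]
  squeeze: 30

```text
clock: 17.32
position: [0.4336, 0.2914, 0.1267]
ee_rot: [0.684, 0.682, 0.186, -0.18]
ft_force: [1.6, -0.0, 1.9]
grip_width: 0.45
```

```bash
python3 - <<'E'
from h import *
o=get_obs(); print(o['position'],o['grip_width'],o['ft_force'],np.round(o['joint_pos'],2)); q=R.from_quat(o['ee_rot']); T=o['position']
W,cw=snap('wrist','w10'); S,cs=snap('scene','s10')
b=cv2.resize(S[110:290,220:360],(400,514),interpolation=cv2.INTER_CUBIC); a=cv2.resize(W[170:400,230:409],(400,514),interpolation=cv2.INTER_CUBIC)
cv2.imwrite('pics/c10.png',np.hstack([a,b])[:,:,::-1])
print('up 1mm in tool units',q.inv().apply([0,0,.04]),'-y',q.inv().apply([.0005,-.04,0]))
E
```

```text
[0.43356918 0.29142423 0.12667169] 0.4498865449739687 [ 1.5636573  -0.04225149  1.93463604] [-0.99  0.04  0.67  2.1  -0.65  0.93  0.05]
up 1mm in tool units [ 0.01998787  0.00029602 -0.03464675] -y [-0.03464828  0.00064554 -0.01998324]
```

View pics/c10.png

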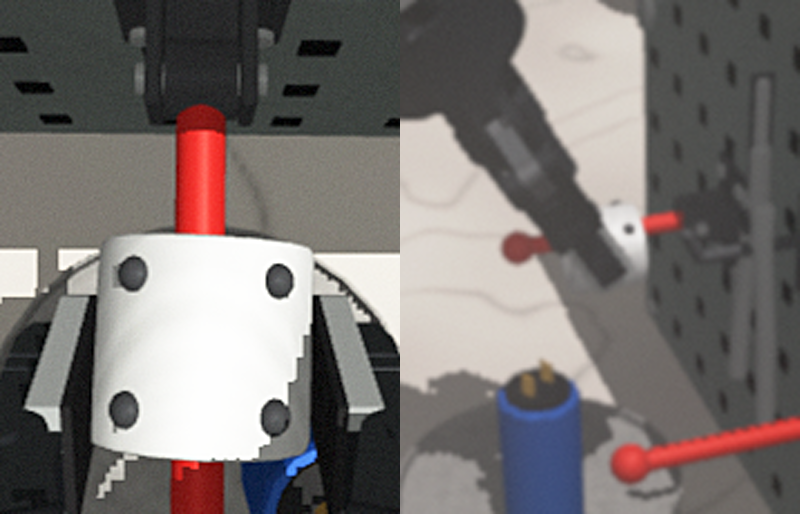

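Coupling gripped well (opening 0.45, pads on both sides, bar through bore). Lift 8 mm, then draw out.

move_arm:
  moves:
    - [[0.08, 0, -0.14], [0, 0, 0], 0.35]
    - [[0.08, 0, -0.14], [0, 0, 0], 0.35]
    - [[0, 0, 0], [0, 0, 0], 0.35]
    - [[-0.35, 0, -0.2], [0, 0, 0], 0.35]
    - [[0, 0, 0], [0, 0, 0], 0.35]

```text
clock: 18.05
position: [0.4334, 0.2803, 0.1342]
ee_rot: [0.684, 0.682, 0.185, -0.18]
ft_force: [-0.5, -0.2, -0.8]
grip_width: 0.449
```

```bash
python3 - <<'E'
from h import *
o=get_obs(); print(o['position'],o['grip_width'],o['ft_force'],np.round(o['joint_pos'],2))
W,cw=snap('wrist','w11')
h=cv2.cvtColor(W,cv2.COLOR_RGB2HSV); m=((((h[...,0]<8)|(h[...,0]>172))&(h[...,1]>150)&(h[...,2]>50))*255).astype(np.uint8)
k,l,st,c=cv2.connectedComponentsWithStats(m)
for i in range(1,k):
    if st[i,4]>30: print(st[i],c[i].round(1))
E
```

```text
[0.43341316 0.28025213 0.13420464] 0.4494628245103853 [-0.46166205 -0.24781133 -0.76673874] [-0.98  0.01  0.67  2.1  -0.63  0.95  0.04]
[ 309  196   22   79 1584] [319.3 235.4]
[ 298  375   40   46 1418] [317.6 398. ]
```

Free of contact (force = weight only). Pull out along the bar.

move_arm:
  moves:
    - [[-0.7, 0.01, -0.4], [0, 0, 0], 0.35]
    - [[-0.7, 0.01, -0.4], [0, 0, 0], 0.35]
    - [[-0.7, 0.01, -0.4], [0, 0, 0], 0.35]
    - [[-0.6, 0.01, -0.35], [0, 0, 0], 0.35]
    - [[0, 0, 0], [0, 0, 0], 0.35]

```text
clock: 18.73
position: [0.4345, 0.202, 0.1343]
ee_rot: [0.684, 0.682, 0.186, -0.18]
ft_force: [0.9, -0.1, -1.0]
grip_width: 0.451
```

```bash
python3 - <<'E'
from h import *
o=get_obs(); print(o['position'],o['grip_width'],o['ft_force'],np.round(o['joint_pos'],2))
S,cs=snap('scene','s12'); W,cw=snap('wrist','w12')
for im in(S,W):
  h=cv2.cvtColor(im,cv2.COLOR_RGB2HSV); m=((((h[...,0]<8)|(h[...,0]>172))&(h[...,1]>150)&(h[...,2]>50))*255).astype(np.uint8)
  k,l,st,c=cv2.connectedComponentsWithStats(m)
  for i in range(1,k):
    if st[i,4]>30: print(st[i],c[i].round(1))
print(np.round(proj(cs,[.432,.237,.165])))
E
```

```text
[0.43446544 0.20196585 0.13433011] 0.451436419730728 [ 0.85744366 -0.09900784 -0.98795934] [-0.89 -0.02  0.76  2.12 -0.6   1.03  0.17]
[329   0  10   6  55] [333.9   2.3]
[257 185  60  14 239] [287.4 191.3]
[295 255  75  23 557] [330.2 265.4]
[ 298   35   36  193 4074] [316.2 138.6]
[261. 196.]
```

Coupling is clear of the from-bar (whole bar visible in scene, x 257–317). Carry across.

move_arm:
  moves:
    - [[0, 0.86, 0], [0, 0, 0], 0.35]
    - [[0, 0.86, 0], [0, 0, 0], 0.35]
    - [[0, 0.86, 0], [0, 0, 0], 0.35]
    - [[0, 0.86, 0], [0, 0, 0], 0.35]
    - [[0, 0.86, 0], [0, 0, 0], 0.35]

```text
clock: 19.45
position: [0.5418, 0.2043, 0.1346]
ee_rot: [0.683, 0.683, 0.185, -0.18]
ft_force: [-0.2, -0.1, -0.3]
grip_width: 0.449
```

move_arm:
  moves:
    - [[0, 0.86, 0], [0, 0, 0], 0.35]
    - [[0, 0.86, 0], [0, 0, 0], 0.35]
    - [[0, 0.86, 0], [0, 0, 0], 0.35]
    - [[0, 0, 0], [0, 0, 0], 0.35]
    - [[0, 0, 0], [0, 0, 0], 0.35]

```text
clock: 20.08
position: [0.6052, 0.2034, 0.135]
ee_rot: [0.683, 0.683, 0.185, -0.18]
ft_force: [-0.7, -0.3, -1.0]
grip_width: 0.448
```

```bash
python3 - <<'E'
from h import *
o=get_obs(); T=o['position']; q=R.from_quat(o['ee_rot']); print(T,o['grip_width'],o['ft_force'],np.round(o['joint_pos'],2),q.as_matrix().round(3).tolist())
S,cs=snap('scene','s13'); W,cw=snap('wrist','w13')
for im in(S,W):
  h=cv2.cvtColor(im,cv2.COLOR_RGB2HSV); m=((((h[...,0]<8)|(h[...,0]>172))&(h[...,1]>150)&(h[...,2]>50))*255).astype(np.uint8)
  k,l,st,c=cv2.connectedComponentsWithStats(m)
  for i in range(1,k):
    if st[i,4]>30: print(st[i],c[i].round(1))
Tf=[.6064,T[1],.1343]; print('adj',q.inv().apply((np.array(Tf)-T)/.025).round(2))
b=cv2.resize(S[200:340,210:390],(720,560),interpolation=cv2.INTER_CUBIC); a=cv2.resize(W[60:340,200:440],(480,560)); c=np.hstack([a[:,80:400],b[:,:480]]); cv2.imwrite('pics/c13.png',c[:,:,::-1])
print('bar in wrist px',[np.round(proj(cw,p),1) for p in([.605,.2345,.165],[.606,.3115,.165])])
E
```

```text
[0.60522779 0.20335389 0.13496856] 0.447950589607593 [-0.70927048 -0.34677745 -0.98842611] [-0.7   0.46  0.76  1.7  -0.89  1.26  0.37] [[-0.001, 1.0, 0.006], [0.866, -0.003, 0.499], [0.499, 0.006, -0.866]]
[329   0  10   6  55] [333.8   2.3]
[257 185  60  14 243] [286.7 191.5]
[295 255  75  23 554] [330.2 265.3]
[ 304   41   36  193 4065] [321.9 144.5]
adj [-0.01  0.05  0.02]
bar in wrist px [array([321.3, 213.6]), array([323.1,  55. ])]
```

View pics/c13.png

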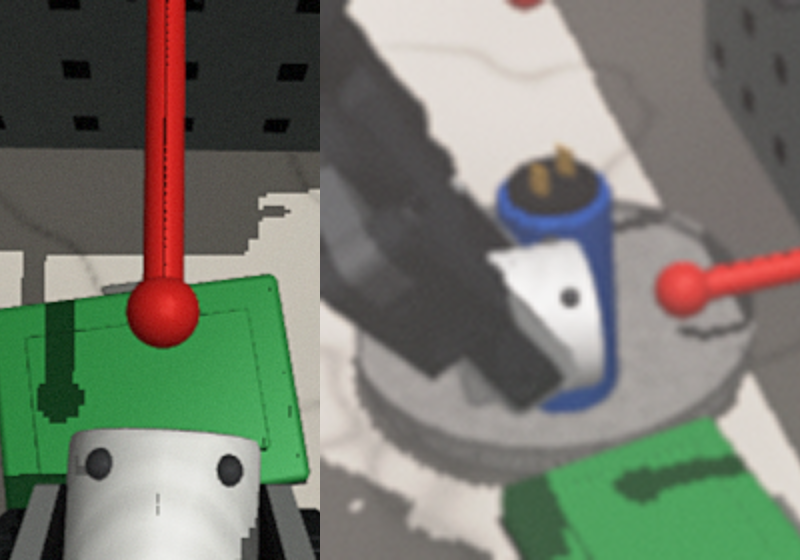

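Coupling's axis (px ≈322.5) lines up with the knob (≈321.5) in the wrist view. Thread it on.

move_arm:
  moves:
    - [[0.35, 0, 0.22], [0, 0, 0], 0.35]
    - [[0.35, 0, 0.2], [0, 0, 0], 0.35]
    - [[0.35, 0, 0.2], [0, 0, 0], 0.35]
    - [[0, 0, 0], [0, 0, 0], 0.35]

```text
clock: 20.68
position: [0.6056, 0.2349, 0.1351]
ee_rot: [0.683, 0.683, 0.185, -0.18]
ft_force: [-0.3, 0.4, -1.3]
grip_width: 0.452
```

move_arm:
  moves:
    - [[0.17, 0, 0.1], [0, 0, 0], 0.35]
    - [[0.17, 0, 0.1], [0, 0, 0], 0.35]
    - [[0, 0, 0], [0, 0, 0], 0.35]

```text
clock: 21.05
position: [0.606, 0.2438, 0.135]
ee_rot: [0.683, 0.683, 0.185, -0.18]
ft_force: [-0.2, 0.0, -1.8]
grip_width: 0.452
```

```bash
python3 - <<'E'
from h import *
o=get_obs(); T=o['position']; print(T,o['grip_width'],o['ft_force'],np.round(o['joint_pos'],2))
S,cs=snap('scene','s14'); W,cw=snap('wrist','w14')
for im in(S,W):
  h=cv2.cvtColor(im,cv2.COLOR_RGB2HSV); m=((((h[...,0]<8)|(h[...,0]>172))&(h[...,1]>150)&(h[...,2]>50))*255).astype(np.uint8)
  k,l,st,c=cv2.connectedComponentsWithStats(m)
  for i in range(1,k):
    if st[i,4]>30: print(st[i],c[i].round(1))
E
```

```text
[0.60595904 0.24378254 0.13498335] 0.452061350829621 [-0.20706727  0.0243233  -1.84584372] [-0.75  0.46  0.75  1.69 -0.9   1.23  0.31]
[329   0  10   6  55] [333.8   2.3]
[260 185  58  16 267] [287.9 191.7]
[317 255  53  17 366] [343.  262.7]
[ 310  121   22  154 3063] [320.6 198.1]
```

No contact force with the knob inside the bore; continue.

move_arm:
  moves:
    - [[0.35, 0, 0.2], [0, 0, 0], 0.35]
    - [[0.35, 0, 0.2], [0, 0, 0], 0.35]
    - [[0.35, 0, 0.2], [0, 0, 0], 0.35]
    - [[0.28, 0, 0.17], [0, 0, 0], 0.35]
    - [[0, 0, 0], [0, 0, 0], 0.35]

```text
clock: 21.78
position: [0.6058, 0.2827, 0.1348]
ee_rot: [0.683, 0.683, 0.185, -0.18]
ft_force: [0.1, -0.9, -0.6]
grip_width: 0.45
```

```bash
python3 - <<'E'
from h import *
o=get_obs(); T=o['position']; print(T,o['grip_width'],o['ft_force'],np.round(o['joint_pos'],2))
S,cs=snap('scene','s15'); W,cw=snap('wrist','w15')
for im in(S,W):
  h=cv2.cvtColor(im,cv2.COLOR_RGB2HSV); m=((((h[...,0]<8)|(h[...,0]>172))&(h[...,1]>150)&(h[...,2]>50))*255).astype(np.uint8)
  k,l,st,c=cv2.connectedComponentsWithStats(m)
  for i in range(1,k):
    if st[i,4]>30: print(st[i],c[i].round(1))
h=cv2.cvtColor(S,cv2.COLOR_RGB2HSV); print([np.round(proj(cs,[.605,.323-r,.165]),1) for r in(.02,.037,.055,.073,.088)])
print(np.round(proj(cw,[.605,.323-.088,.165]),1))
E
```

```text
[0.60584448 0.28272268 0.13480953] 0.44993782873134375 [ 0.13812447 -0.85562677 -0.63407635] [-0.8   0.47  0.73  1.67 -0.91  1.2   0.25]
[329   0  10   6  55] [333.7   2.3]
[300 184  18   8  96] [308.7 187.9]
[350 255  19  10 129] [359.1 259.2]
[ 311  205   21   70 1400] [321.2 240.1]
[ 300  376   40   56 1624] [319.2 404.4]
[array([357.7, 258.7]), array([343.8, 261.8]), array([328.9, 265.1]), array([313.7, 268.5]), array([300.8, 271.4])]
[319.6 406.1]
```

Knob now visible on the near side of the coupling (wrist row ~404): threaded. Lower 7.5 mm and release.

move_arm:
  moves:
    - [[-0.07, 0, 0.13], [0, 0, 0], 0.35]
    - [[-0.07, 0, 0.12], [0, 0, 0], 0.35]
    - [[0, 0, 0], [0, 0, 0], 0.35]
    - [[0, 0, 0], [0, 0, 0], 0.35]

```text
clock: 22.38
position: [0.6063, 0.2817, 0.1278]
ee_rot: [0.684, 0.683, 0.185, -0.18]
ft_force: [-0.1, 0.1, -0.8]
grip_width: 0.448
```

move_arm:
  moves:
    - [[0, 0, 0], [0, 0, 0], 0.52]
    - [[0, 0, 0], [0, 0, 0], 0.56]
    - [[0, 0, 0], [0, 0, 0], 0.65]
    - [[0, 0, 0], [0, 0, 0], 0.65]

```text
clock: 22.88
position: [0.6063, 0.2818, 0.1278]
ee_rot: [0.684, 0.683, 0.185, -0.18]
ft_force: [-0.2, 0.5, -0.5]
grip_width: 0.649
```

```bash
python3 - <<'E'
from h import *
o=get_obs(); T=o['position']; print(T,o['grip_width'],o['ft_force'])
W,cw=snap('wrist','w16')
h=cv2.cvtColor(W,cv2.COLOR_RGB2HSV); m=((((h[...,0]<8)|(h[...,0]>172))&(h[...,1]>150)&(h[...,2]>50))*255).astype(np.uint8)
k,l,st,c=cv2.connectedComponentsWithStats(m)
for i in range(1,k):
    if st[i,4]>30: print(st[i],c[i].round(1))
E
```

```text
[0.60628922 0.28180443 0.12783933] 0.6489734287042849 [-0.21408814  0.53642357 -0.52894265]
[ 310  199   23   77 1587] [320.8 238.2]
[ 298  376   42   61 1856] [318.9 407.6]
```

move_arm:
  moves:
    - [[0, 0, -0.5], [0, 0, 0], 0.65]
    - [[0, 0, -0.8], [0, 0, 0], 0.65]
    - [[0, 0, -0.9], [0, 0, 0], 0.65]
    - [[0, 0, -0.9], [0, 0, 0], 0.65]
    - [[0, 0, -0.9], [0, 0, 0], 0.4]

```text
clock: 23.55
position: [0.6057, 0.2308, 0.2163]
ee_rot: [0.684, 0.682, 0.186, -0.18]
ft_force: [1.0, 0.5, -0.1]
grip_width: 0.449
```

```bash
python3 - <<'E'
from h import *
S,cs=snap('scene','s17'); W,cw=snap('wrist','w17'); o=get_obs(); print(o['position'],o['ft_force'])
a=cv2.resize(W[:400,160:480],(480,600),interpolation=cv2.INTER_AREA); b=cv2.resize(S[160:360,240:347],(320,600),interpolation=cv2.INTER_CUBIC); cv2.imwrite('pics/c17.png',np.hstack([a,b])[:,:,::-1])
q=ori(45,-.0124); tz=q.as_matrix()[:,2]; G=np.array([.432,.2371,.165])+tz*.039; pre=G-tz*.06; print(G,pre)
rows(pre,q,9); rows(G,q,4,pre,q)
E
```

```text
[0.60704658 0.22981812 0.21750649] [ 0.22499602 -0.37042363 -0.35804329]
[0.43234195 0.26467504 0.13742284] [0.43181587 0.2222519  0.17984924]
[[[-0.11, -0.78, 0.12], [0.0, 1.7, 0.1]], [[-0.12, -0.78, 0.12], [0.0, 1.7, 0.1]], [[-0.12, -0.78, 0.11], [0.0, 1.7, 0.1]], [[-0.13, -0.78, 0.11], [0.0, 1.7, 0.1]], [[-0.13, -0.78, 0.11], [0.0, 1.7, 0.1]]]
[[[-0.13, -0.78, 0.1], [0.0, 1.7, 0.1]], [[-0.14, -0.78, 0.1], [0.0, 1.7, 0.1]], [[-0.14, -0.78, 0.1], [0.0, 1.7, 0.1]], [[-0.15, -0.78, 0.09], [0.0, 1.7, 0.1]]]
[[[0.0, 0.0, 0.6], [0.0, 0.0, 0.0]], [[0.0, 0.0, 0.6], [0.0, 0.0, 0.0]], [[0.0, 0.0, 0.6], [0.0, 0.0, 0.0]], [[0.0, 0.0, 0.6], [0.0, 0.0, 0.0]]]
```

View pics/c17.png

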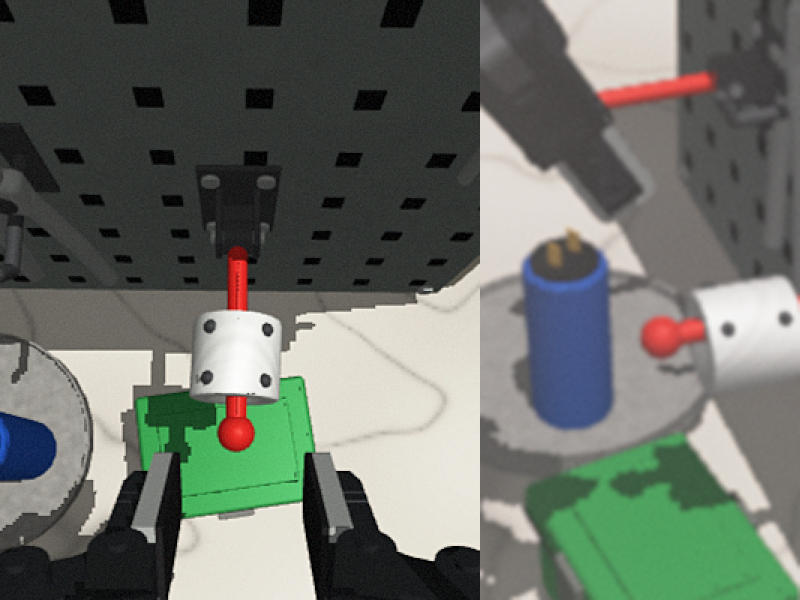

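Coupling hangs by its bore on the to-bar, knob visible in front. That was my 12th view; from here, numbers only. On to the emptied hook.

move_arm:
  moves:
    - [[-0.11, -0.78, 0.05], [0, 1.7, 0], 0.4]
    - [[-0.12, -0.78, 0.05], [0, 1.7, 0], 0.4]
    - [[-0.12, -0.78, 0.05], [0, 1.7, 0], 0.4]
    - [[-0.13, -0.78, 0.1], [0, 1.7, 0], 0.4]
    - [[-0.13, -0.78, 0.1], [0, 1.7, 0], 0.4]

```text
clock: 24.28
position: [0.5071, 0.2246, 0.1976]
ee_rot: [0.668, 0.667, 0.236, -0.231]
ft_force: [0.4, -0.8, -0.6]
grip_width: 0.402
```

move_arm:
  moves:
    - [[-0.13, -0.78, 0.1], [0, 1.7, 0], 0.4]
    - [[-0.14, -0.78, 0.1], [0, 1.7, 0], 0.4]
    - [[-0.14, -0.78, 0.15], [0, 1.7, 0], 0.4]
    - [[-0.15, -0.78, 0.15], [0, 1.7, 0], 0.4]
    - [[0, 0, 0], [0, 0, 0], 0.4]

```text
clock: 24.9
position: [0.429, 0.2223, 0.1784]
ee_rot: [0.653, 0.652, 0.274, -0.27]
ft_force: [0.6, 0.2, 0.9]
grip_width: 0.398
```

```bash
python3 - <<'E'
from h import *
o=get_obs(); print(o['position'],np.round(o['joint_pos'],2),o['grip_width']); W,cw=snap('wrist','w18')
h=cv2.cvtColor(W,cv2.COLOR_RGB2HSV); m=((((h[...,0]<8)|(h[...,0]>172))&(h[...,1]>150)&(h[...,2]>50))*255).astype(np.uint8)
k,l,st,c=cv2.connectedComponentsWithStats(m)
for i in range(1,k):
    if st[i,4]>30: print(st[i],c[i].round(1))
print(proj(cw,[.432,.2371,.165]))
q=ori(45,-.0124); G=np.array([.432,.2371,.165])+q.as_matrix()[:,2]*.039; rows(G,q,4)
E
```

```text
[0.42897908 0.22234276 0.17837115] [-0.79  0.    0.8   2.15 -0.88  1.18  0.44] 0.39755045709884146
[ 312  150   29  139 2284] [326.  225.6]
[591 153  31  38 671] [605.2 172. ]
[626 249  14  42 426] [634.1 267.6]
(np.float64(326.8591585954706), np.float64(272.20123701565007))
[[[0.0, 0.02, 0.59], [-0.0, -0.1, 0.2]], [[0.0, 0.02, 0.59], [-0.0, -0.1, 0.2]], [[0.0, 0.02, 0.59], [-0.0, -0.1, 0.2]], [[0.0, 0.02, 0.59], [-0.0, -0.1, 0.2]]]
```

move_arm:
  moves:
    - [[0, 0.1, 0.59], [0, 0, 0], 0.4]
    - [[0, 0, 0.59], [0, 0, 0], 0.4]
    - [[0, 0, 0.59], [0, 0, 0], 0.4]
    - [[0, 0, 0.59], [0, 0, 0], 0.4]
    - [[0, 0, 0], [0, 0, 0], 0.4]

```text
clock: 25.58
position: [0.4322, 0.2649, 0.1363]
ee_rot: [0.653, 0.653, 0.274, -0.27]
ft_force: [0.0, -0.3, 0.5]
grip_width: 0.398
```

move_arm:
  moves:
    - [[0, 0, 0], [0, 0, 0], 0.1]
    - [[0, 0, 0], [0, 0, 0], 0.1]
    - [[0, 0, 0], [0, 0, 0], 0.1]
    - [[0, 0, 0], [0, 0, 0], 0.1]
  squeeze: 8

```text
clock: 26.08
position: [0.4322, 0.2639, 0.1376]
ee_rot: [0.653, 0.653, 0.274, -0.27]
ft_force: [-4.8, -1.4, 0.9]
grip_width: 0.162
```

```bash
python3 - <<'E'
from h import *
o=get_obs(); print(o['position'],np.round(o['joint_pos'],2),o['grip_width'],o['ft_force'])
q=R.from_quat(o['ee_rot']); n=15; th=np.linspace(1.571,0,n+1); P=R.from_rotvec([0,0,-.0124]).apply(np.stack([0*th,-.088*np.sin(th),.088*np.cos(th)],1))
for k in range(0,n,5): print([q.inv().apply((P[i+1]-P[i])/.025).round(2).tolist() for i in range(k,k+5)])
E
```

```text
[0.43221981 0.26394351 0.13758704] [-0.83  0.1   0.76  2.18 -1.01  1.1   0.52] 0.1623711286329815 [-4.76288921 -1.38074574  0.91137989]
[[0.28, 0.0, -0.25], [0.3, 0.0, -0.22], [0.32, 0.0, -0.18], [0.34, 0.0, -0.15], [0.35, 0.0, -0.11]]
[[0.36, 0.0, -0.07], [0.37, 0.0, -0.04], [0.37, 0.0, 0.0], [0.37, 0.0, 0.04], [0.36, 0.0, 0.08]]
[[0.35, 0.0, 0.12], [0.34, 0.0, 0.15], [0.32, 0.0, 0.19], [0.3, 0.0, 0.22], [0.27, 0.0, 0.25]]
```

Knob pinched (0.162, same as before). Swing up.

move_arm:
  moves:
    - [[0.28, -0.03, -0.25], [0, 0, 0], 0.1]
    - [[0.3, 0, -0.22], [0, 0, 0], 0.1]
    - [[0.32, 0, -0.18], [0, 0, 0], 0.1]
    - [[0.34, 0, -0.15], [0, 0, 0], 0.1]
    - [[0.35, 0, -0.11], [0, 0, 0], 0.1]

```text
clock: 26.7
position: [0.4322, 0.2762, 0.1824]
ee_rot: [0.653, 0.652, 0.275, -0.269]
ft_force: [-0.8, 1.4, -2.4]
grip_width: 0.165
```

move_arm:
  moves:
    - [[0.36, 0, -0.07], [0, 0, 0], 0.1]
    - [[0.37, 0, -0.04], [0, 0, 0], 0.1]
    - [[0.37, 0, 0], [0, 0, 0], 0.1]
    - [[0.37, 0, 0.04], [0, 0, 0], 0.1]
    - [[0.36, 0, 0.08], [0, 0, 0], 0.1]

```text
clock: 27.32
position: [0.4325, 0.3089, 0.2148]
ee_rot: [0.653, 0.652, 0.275, -0.269]
ft_force: [0.8, -3.1, 1.6]
grip_width: 0.162
```

```bash
python3 - <<'E'
from h import *
o=get_obs(); print(o['position'],np.round(o['joint_pos'],2),o['grip_width'],o['ft_force'])
S,cs=snap('scene','s19'); h=cv2.cvtColor(S,cv2.COLOR_RGB2HSV); m=((((h[...,0]<8)|(h[...,0]>172))&(h[...,1]>150)&(h[...,2]>50))*255).astype(np.uint8)
k,l,st,c=cv2.connectedComponentsWithStats(m)
for i in range(1,k):
    if st[i,4]>10: print(st[i],c[i].round(1))
for th in(0,.5,1.571): print(th,[np.round(proj(cs,[.433,.325-r*np.sin(th),.165+r*np.cos(th)]),1) for r in(.02,.05,.088)])
E
```

```text
[0.43254446 0.30885976 0.21484388] [-0.91 -0.05  0.69  2.1  -0.87  1.07  0.22] 0.16242554991566838 [ 0.76456693 -3.10080938  1.60203864]
[329   0  10   6  55] [333.9   2.4]
[302 159  15  20  80] [309.4 168.3]
[347 255  22  10 135] [357.5 259.5]
[295 266  19  12 156] [303.1 271. ]
0 [array([322.7, 172.7]), array([322.9, 152.6]), array([323.1, 125.8])]
0.5 [array([316.1, 175.4]), array([306. , 159.5]), array([292.3, 138.2])]
1.571 [array([309. , 187.9]), array([288.3, 191.6]), array([261.3, 196.4])]
```

Following at θ≈0.5. Finish the arc, then push a touch further to the board.

move_arm:
  moves:
    - [[0.35, 0, 0.12], [0, 0, 0], 0.1]
    - [[0.34, 0, 0.15], [0, 0, 0], 0.1]
    - [[0.32, 0, 0.19], [0, 0, 0], 0.1]
    - [[0.3, 0, 0.22], [0, 0, 0], 0.1]
    - [[0.27, 0, 0.25], [0, 0, 0], 0.1]

```text
clock: 28.0
position: [0.4331, 0.3538, 0.2276]
ee_rot: [0.652, 0.652, 0.276, -0.269]
ft_force: [0.6, -1.4, 8.2]
grip_width: 0.158
```

move_arm:
  moves:
    - [[0.06, 0, 0.06], [0, 0, 0], 0.1]
    - [[0, 0, 0], [0, 0, 0], 0.1]

```text
clock: 28.25
position: [0.4331, 0.356, 0.2276]
ee_rot: [0.652, 0.652, 0.276, -0.269]
ft_force: [1.6, -0.9, 9.1]
grip_width: 0.159
```

```bash
python3 - <<'E'
from h import *
o=get_obs(); print(o['position'],np.round(o['joint_pos'],2),o['grip_width'],o['ft_force'])
S,cs=snap('scene','s20'); h=cv2.cvtColor(S,cv2.COLOR_RGB2HSV); m=((((h[...,0]<8)|(h[...,0]>172))&(h[...,1]>150)&(h[...,2]>50))*255).astype(np.uint8)
k,l,st,c=cv2.connectedComponentsWithStats(m)
for i in range(1,k):
    if st[i,4]>10: print(st[i],c[i].round(1))
E
```

```text
[0.43313038 0.35599212 0.22760584] [-0.96 -0.04  0.64  2.06 -0.88  1.02  0.14] 0.1585799289568864 [ 1.59989885 -0.92854451  9.09312052]
[329   0  10   6  55] [333.9   2.3]
[347 255  22  10 137] [357.5 259.6]
[295 266  19  12 159] [303.1 271. ]
```

move_arm:
  moves:
    - [[0, 0, 0], [0, 0, 0], 0.3]
    - [[0, 0, 0], [0, 0, 0], 0.4]
    - [[0, 0, 0], [0, 0, 0], 0.4]
    - [[0, 0, -0.4], [0, 0, 0], 0.4]
    - [[0, 0, -0.8], [0, 0, 0], 0.4]

```text
clock: 28.92
position: [0.4315, 0.3329, 0.2471]
ee_rot: [0.653, 0.653, 0.274, -0.269]
ft_force: [1.1, -0.6, -0.7]
grip_width: 0.4
```

move_arm:
  moves:
    - [[0, 0, -0.9], [0, 0, 0], 0.4]
    - [[0, 0, -0.9], [0, 0, 0], 0.4]
    - [[0, 0, -0.9], [0, 0, 0], 0.4]
    - [[0, 0, -0.9], [0, 0, 0], 0.4]
    - [[0, 0, 0], [0, 0, 0], 0.4]

```text
clock: 29.55
position: [0.4326, 0.2679, 0.3125]
ee_rot: [0.653, 0.652, 0.277, -0.269]
ft_force: [-0.4, 0.2, 0.2]
grip_width: 0.401
```

```bash
python3 - <<'E'
from h import *
o=get_obs(); print(o['position'],o['ft_force'],np.round(o['joint_pos'],2))
S,cs=snap('scene','s21'); W,cw=snap('wrist','w21')
for im in(S,W):
  h=cv2.cvtColor(im,cv2.COLOR_RGB2HSV); m=((((h[...,0]<8)|(h[...,0]>172))&(h[...,1]>150)&(h[...,2]>50))*255).astype(np.uint8)
  k,l,st,c=cv2.connectedComponentsWithStats(m)
  for i in range(1,k):
    if st[i,4]>10: print(st[i],c[i].round(1))
  print()
for th in(0,.1,.15,.3): print(th,[[np.round(proj(c,[.433,.325-r*np.sin(th),.165+r*np.cos(th)]),1).tolist() for r in(.02,.088)] for c in (cs,cw)])
print('to',[[np.round(proj(c,[.606-.0124*r,.323-r,.165]),1).tolist() for r in(.015,.088)] for c in (cs,cw)])
# bystanders: capacitor (blue), box (green) mask change vs start
S0,_=load('scene0')
for n,lo,hi in(('blue',105,125),('green',55,75)):
  for im in(S0,S):
    h=cv2.cvtColor(im,cv2.COLOR_RGB2HSV); m=((h[...,0]>lo)&(h[...,0]<hi)&(h[...,1]>130)&(h[...,2]>40)).astype(np.uint8); m[:225]=0
    k,l,st,c=cv2.connectedComponentsWithStats(m); i=1+np.argmax(st[1:,4]); print(n,st[i],c[i].round(1))
E
```

```text
[0.43257744 0.26788014 0.3124766 ] [-0.43718571  0.20096776  0.15989634] [-0.87 -0.19  0.69  1.97 -0.7   1.22  0.03]
[329   0  10   6  54] [333.9   2.4]
[312 122   9   9  61] [316.  125.9]
[347 255  22  10 137] [357.7 259.5]
[295 266  19  12 156] [303.1 271. ]

[  55    0   84   35 2216] [98.6 14.1]
[310 242  24  47 676] [321.1 261.6]
[509 292  18  33 358] [517.5 308.4]
[526 371  21  31 470] [535.1 387.1]

0 [[[322.7, 172.7], [323.1, 125.8]], [[321.3, 275.8], [322.1, 240.5]]]
0.1 [[[321.3, 173.0], [316.7, 127.0]], [[321.3, 278.0], [322.2, 252.3]]]
0.15 [[[320.6, 173.2], [313.6, 127.9]], [[321.3, 279.1], [322.2, 258.4]]]
0.3 [[[318.6, 173.9], [304.2, 131.4]], [[321.4, 282.6], [322.3, 277.7]]]
to [[[362.0, 258.2], [300.8, 271.3]], [[516.2, 301.6], [536.1, 389.7]]]
blue [260 248  22   9  56] [273.  253.7]
blue [256 247  26  10  64] [270.5 253.4]
green [ 286  306   59   54 1256] [311.1 334.7]
green [292 326  50  32 542] [316.2 342.2]
```

Emptied hook sits at ≈0.1 rad (knob springs back slightly on release) — inside 0.15 but thin. Nudge it flat with closed fingers.

move_arm:
  moves:
    - [[-0.57, 0, 0.57], [0, 0, 0], 0]
    - [[-0.57, 0, 0.57], [0, 0, 0], 0]
    - [[-0.57, 0, 0.57], [0, 0, 0], 0]
    - [[-0.57, 0, 0.57], [0, 0, 0], 0]
    - [[0, 0, 0], [0, 0, 0], 0]

```text
clock: 30.28
position: [0.4305, 0.2702, 0.2276]
ee_rot: [0.653, 0.653, 0.273, -0.27]
ft_force: [0.3, -0.9, -1.0]
grip_width: -0.0
```

move_arm:
  moves:
    - [[0.42, 0, 0.42], [0, 0, 0], 0]
    - [[0.42, 0, 0.42], [0, 0, 0], 0]
    - [[0.42, 0, 0.42], [0, 0, 0], 0]
    - [[0.11, 0, 0.11], [0, 0, 0], 0]
    - [[0, 0, 0], [0, 0, 0], 0]

```text
clock: 30.9
position: [0.4318, 0.3186, 0.2298]
ee_rot: [0.653, 0.653, 0.275, -0.269]
ft_force: [-0.6, 0.5, 0.2]
grip_width: -0.001
```

move_arm:
  moves:
    - [[0.11, 0, 0.11], [0, 0, 0], 0]
    - [[0, 0, 0], [0, 0, 0], 0]

```text
clock: 31.15
position: [0.432, 0.3222, 0.2298]
ee_rot: [0.653, 0.652, 0.275, -0.269]
ft_force: [0.9, 0.3, 0.4]
grip_width: 0.003
```

move_arm:
  moves:
    - [[0.11, 0, 0.11], [0, 0, 0], 0]
    - [[0, 0, 0], [0, 0, 0], 0]

```text
clock: 31.4
position: [0.4319, 0.3264, 0.2299]
ee_rot: [0.653, 0.653, 0.275, -0.269]
ft_force: [-0.7, 0.3, -0.1]
grip_width: 0.001
```

move_arm:
  moves:
    - [[0.11, 0, 0.11], [0, 0, 0], 0]
    - [[0, 0, 0], [0, 0, 0], 0]

```text
clock: 31.65
position: [0.432, 0.3303, 0.2299]
ee_rot: [0.653, 0.653, 0.275, -0.269]
ft_force: [0.5, -0.4, 0.0]
grip_width: -0.004
```

move_arm:
  moves:
    - [[0.08, 0, 0.08], [0, 0, 0], 0]
    - [[0, 0, 0], [0, 0, 0], 0]

```text
clock: 31.9
position: [0.4323, 0.3316, 0.2296]
ee_rot: [0.653, 0.652, 0.275, -0.269]
ft_force: [-2.5, -11.1, 4.7]
grip_width: -0.005
```

```bash
cat > chk.py <<'E'
from h import *
o=get_obs(); print(o['position'],o['ft_force'])
S,cs=snap('scene','s22'); W,cw=snap('wrist','w22')
for im in(S,W):
  h=cv2.cvtColor(im,cv2.COLOR_RGB2HSV); m=((((h[...,0]<8)|(h[...,0]>172))&(h[...,1]>150)&(h[...,2]>50))*255).astype(np.uint8)
  k,l,st,c=cv2.connectedComponentsWithStats(m)
  for i in range(1,k):
    if st[i,4]>10: print(st[i],c[i].round(1))
  print()
for th in(0,.05,.1,.15): print(th,[[np.round(proj(c,[.433,.325-r*np.sin(th),.165+r*np.cos(th)]),1).tolist() for r in(.02,.088,)] for c in (cs,cw)])
E
python3 chk.py
```

```text
[0.43233782 0.33157294 0.22961268] [ -2.46041222 -11.09738733   4.72677144]
[329   0  10   6  54] [333.9   2.3]
[322 122   6   5  16] [324.4 124. ]
[347 255  22  10 135] [357.6 259.5]
[295 266  19  12 157] [303.1 271. ]

[304 271  38  30 906] [322.5 286.7]
[589 346  31  53 875] [603.7 372.8]
[624 471  16   9 115] [632.3 475.4]

0 [[[322.7, 172.7], [323.1, 125.8]], [[322.1, 325.3], [323.4, 287.2]]]
0.05 [[[322.0, 172.8], [319.9, 126.3]], [[322.1, 327.0], [323.5, 297.1]]]
0.1 [[[321.3, 173.0], [316.7, 127.0]], [[322.1, 328.8], [323.6, 307.3]]]
0.15 [[[320.6, 173.2], [313.6, 127.9]], [[322.2, 330.5], [323.6, 317.9]]]
```

Now against its stop (11 N, knob at θ≈0). Back off straight out.

move_arm:
  moves:
    - [[-0.3, 0, -0.3], [0, 0, 0], 0]
    - [[-0.6, 0, -0.6], [0, 0, 0], 0]
    - [[-0.6, 0, -0.6], [0, 0, 0], 0]
    - [[-0.4, 0, -0.9], [0, 0, 0], 0]
    - [[0, 0, -0.9], [0, 0, 0], 0]

```text
clock: 32.62
position: [0.4315, 0.2386, 0.2541]
ee_rot: [0.654, 0.652, 0.275, -0.269]
ft_force: [-0.3, -0.2, 1.0]
grip_width: 0.005
```

move_arm:
  moves:
    - [[0, 0, -0.9], [0, 0, 0], 0]
    - [[0, 0, -0.9], [0, 0, 0], 0]
    - [[0, 0, 0], [0, 0, 0], 0]
    - [[0, 0, 0], [0, 0, 0], 0]
    - [[0, 0, 0], [0, 0, 0], 0]

```text
clock: 33.25
position: [0.4306, 0.2094, 0.2851]
ee_rot: [0.653, 0.653, 0.274, -0.27]
ft_force: [0.3, -0.0, -1.0]
grip_width: 0.001
```

```bash
python3 chk.py; python3 - <<'E'
from h import *
A,_=load('scene0');B,_=load('s22'); d=(np.abs(A.astype(int)-B).max(2)>40)
# difference inside pliers / capacitor / box / coupling areas
for n,(u0,u1,v0,v1) in dict(pliers=(338,355,135,265),cap=(255,285,238,300),box=(256,346,308,402)).items(): print(n,d[v0:v1,u0:u1].mean().round(3))
W,cw=load('w22'); 
S,cs=load('s22'); h=cv2.cvtColor(S,cv2.COLOR_RGB2HSV); m=((h[...,1]<35)&(h[...,2]>110)); print('coupling white px bbox in scene',[ (np.flatnonzero(m[v,312:352])[[0,-1]]+312).tolist() if m[v,312:352].any() else None for v in(256,262,268,274,280)])
print([np.round(proj(cs,[.605,.323-r,.1575]),1) for r in(.037,.055,.073)])
E
```

```text
[0.43064077 0.20935661 0.28505329] [ 0.29474398 -0.03071208 -0.98828659]
[329   0  10   6  55] [333.7   2.3]
[347 255  22  10 137] [357.6 259.6]
[295 266  19  12 153] [303.2 270.9]

[312 138  23  77 985] [323.  170.8]
[510 219  17  29 322] [517.6 233.4]
[526 290  21  30 449] [535.  305.5]

0 [[[322.7, 172.7], [323.1, 125.8]], [[323.2, 199.9], [324.1, 147.9]]]
0.05 [[[322.0, 172.8], [319.9, 126.3]], [[323.2, 200.9], [324.2, 153.0]]]
0.1 [[[321.3, 173.0], [316.7, 127.0]], [[323.2, 201.9], [324.2, 158.3]]]
0.15 [[[320.6, 173.2], [313.6, 127.9]], [[323.2, 203.0], [324.2, 163.9]]]
pliers 0.073
cap 0.007
box 0.053
coupling white px bbox in scene [[312, 345], [313, 345], [315, 348], [314, 349], [312, 348]]
[array([343.6, 267. ]), array([328.8, 270.4]), array([313.7, 273.8])]
```

```bash
python3 -c "from workcell import hand_in; print(hand_in())"
```

```text
the job is handed in; nothing more can be done
None
```

The job is done and handed in at about 33 s of the 64 s. I unfolded the empty hook to its stop and drew the coupling off its old bar. I carried it straight across, threaded it onto the opened bar and let go. Then I folded the emptied hook flat.

**Last checks (from the images):**
- **Opened hook:** its bar matches the projection for 1.57 rad.
- **Coupling:** it hangs about 55 mm from the hinge, 10 mm outward of the 45 mm point, against the 26 mm allowed.
- **Emptied hook:** it sat at about 0.1 rad after the pinch was released. I pushed it to its stop with closed fingers (11 N), and it now reads about 0.02 rad.
- **Robot:** it is clear of everything, with about 1 N on the wrist, which is the noise level.
- **Capacitor, pliers and box:** the capacitor area is unchanged from the first picture. The pliers area differs in 7% of its pixels and the box area in 5%. I put that down to the moved hook and changed shadows, but did not check it separately.

**What disagreed or failed:**
- **Fingertip position:** in the images the fingertips sat about 20 to 25 mm behind the reported TCP. The first two pinches of the knob came up short and the third caught only its near side, so I moved deeper on the picture evidence.
- **Picture limit:** I used all 12 views before folding the emptied hook, so that step and the final state were checked by measurement only.

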